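Catch resin castings from a chute and put them under the cure lamp

ROBOT

A 6-joint arm with a two-finger parallel gripper is mounted at the origin on the work surface. World frame = base frame: x ahead of the robot, y to its left, z up, the work surface at z = 0. Lengths are in m, angles in rad, forces in N, time in s.
With the tool pointing down it reaches from about 0.375 to 0.925 m from the base axis. Payload 5.7 kg.
Tool frame: the origin (TCP) lies on the centre line of the jaws, within the pads' length; the fingertips stand ahead of it and the grasp point (between the pads) is the TCP (arm.tips_ahead is the z of the fingertips in the tool frame, in m); z points along the fingers, y is the direction in which the jaws open and shut (so a half turn about z gives the same grasp; the last joint's range is limited). The gripper opens to 88 mm and grips with 3 to 60 N. Pads are 20 mm wide; open, the fingers measure 115 mm over their backs; the gripper's body (75 mm by 178 mm) begins 61 mm behind the grasp point.
Start: joints at [1.174, 0.359, 1.51, -0, 1.272, -0.115], TCP at [0.167, 0.576, 0.242] pointing down, gripper open.
Joint ranges: [-2.97, 2.97], [-1.01, 2.36], [0.21, 2.38], [-0.96, 4.11], [0.2, 2.71], [-2.98, 2.98]. Speed limits (rad/s): [2.39, 2.39, 3.14, 3.14, 3.14, 3.14].

INTERFACE

Orientations are given as [roll, pitch, yaw] about the fixed x, y, z axes, in that order (R = Rz(yaw) Ry(pitch) Rx(roll)).
In Python, from rig import arm gives the robot as it stands.
- The arm moves only by the tool move_arm, never from a script. Its argument "motion" is a list of rows, each an object with "travel": the shift along the tool's x, y, z in mm, a list of three; "delta_rot": the turn, a rotation vector about the tool's x, y, z in rad, a list of three. In form: [{"travel": [x, y, z], "delta_rot": [wx, wy, wz]}, ...]. A call has 1 to 10 rows; each row is the pose to reach, as a shift and turn from the pose commanded when the call began, along the tool's axes at that moment; what a row does not reach only later rows make up. A row lasts 1/12 s, in which the tool goes at most 41.7 mm and 7.16 degrees, less where a joint would pass 70% of its speed; a pose out of reach is approached as far as the arm can. A call with a gripper value outside its range is refused whole. "gripper" is the closure, from -1 (fully open) to 1 (shut), set as the call begins (left out, the last holds). The fingers move at their own pace and stop on an object; "squeeze" is the grip in N (left out, the last holds). Time passes only in rows, so rows that repeat a pose let the fingers close. It gives the time, the measured TCP pose, the force and the opening at its end, in the units of the state.
- arm.read_state(): the state, without advancing time (a new reading comes with each control period).
- arm.snapshot(name): name is "scene" or "top" or "wrist"; returns a dict with "image" (400x640x3 uint8, red, green, blue), "vfov" (degrees; the focal length in pixels is half the picture's height over the tangent of half this angle, whatever the lens; pixels are square), "cx", "cy" (the principal point, pixels), "world_from_camera" (4x4, takes a point from camera to world coordinates). Camera axes: x right, y down, z forward; pixel columns grow to the right and rows downward; lengths in m; the calibration is good to about 2 mm. The wrist camera is an equidistant fisheye: a pixel r from the principal point sees the ray r / f radians off the axis. A picture is of the moment at which its call begins. There is no depth.
- arm.job_done(): hands the job in, once; it reports no verdict.
Trained networks look in a picture, given as the dict that the camera call returned (one of the last four; its "shot" number tells which), for a name from the list of things; names that differ only in an ending like _2 or _b are one class to them, and where a whole thing is asked for, a point or a joint stands for the part that bears it (a point fixed in the world has none). Each returns a list of dicts, best first, with "confidence" (0 to 1); they miss things now and then, are a little off and sometimes report something else, mostly with a low value. They report only what shows in the picture. A call takes as long as a camera call. They do not tell look-alikes from the thing itself.
- arm.look_for(target, picture): "box" ([centre column, centre row, width, height] in pixels, round what is visible of it).
The state is a dict: "time_s": time; "joints": joint angles; "joint_vel": joint speeds; "tau": joint torques, N m; "tcp_pos": TCP position; "ee_rot": TCP orientation; "wrist_force": force on the tool from outside, world axes, zero at the start; "torque": the same for the moment, N m; "grip_width": finger opening in m.
Only numpy, scipy, OpenCV 4.12 (cv2) and the standard library are available. Lean on these libraries where they do the work, as an engineer would, in place of code of your own. Each camera call takes 0.05 s, during which the arm holds its last target.

TASK

Get the white dish out from under the grey riser, where its handle is tucked away out of reach, and hold it up under the mouth of the chute, where there is room to hold it only by the handle. Push its end wall against the black paddle until all three blue castings have slid into it, then stand the dish with the castings in the middle of the lamp's base plate. Finally swing the lamp arm round so that the lamp head is right over the dish, and leave the cup, flashlight and scraper where they are.

Things in the scene. Friction and masses are not known exactly. Their poses are not given: they have to be found in the camera images.
- dish_center (a point): Centre of the body of the white open dish: 90 (its x) x 66 (y) x 60 mm high, walls 3 mm, 0.11 kg. The point is 30 mm above its underside; z points out of the open top. The handle sticks out along its -x. At the start it stands on the counter, handle under the riser: gripped across the 66 mm and moved 110 mm or more along its +x, the handle comes clear.
- dish_handle (a point): A point in the middle of the dish's handle, 95 mm from dish_center along the dish's -x and 27 mm above its underside. The handle is a straight bar 16 mm wide (dish y) and 24 mm high (15 to 39 mm above the dish's underside), running from 45 to 140 mm from dish_center.
- riser_edge (a point): Middle of the lower edge of the open (+y) side of a fixed grey riser: deck 260 (x) x 200 (y) mm, underside 60 and top 72 mm above the counter, legs at its x ends. A black parts cabinet with clear drawer fronts, 150 mm tall, is fixed on it, its front 62 mm back from this edge.
- mouth (a point): Centre of the chute's downward opening, 44 (x) x 46 (y) mm, 165 mm above the counter, under a clear hood 233 mm high. Only the paddle is under it, and a foot 8 mm thick. x points away from the robot: the dish comes in along +x, x axes parallel, handle to the robot, rim some 20 mm below the mouth. The chute (56 mm wide) rises 32 degrees from it to +y, up to 295 mm high.
- paddle_face (a point): Centre of the front face (looking to the dispenser's -x) of the black push paddle, 50 wide (y) x 55 mm high, 90 to 145 mm above the counter, hanging below the mouth, at rest 20 mm beyond the mouth's centre in +x.
- paddle (a joint): Travel of the push paddle in m along the mouth's +x: 0 at rest, 0.030 at its stop, sprung back (about 5 N at the stop). It lifts the chute's gate: the castings start to run out at about 0.02 and run freely from 0.027, all within about 2 s. At full travel the mouth is over the middle of a dish whose end wall presses the paddle.
- piece_a_center (a point): Centre of a chunky block of translucent blue cured resin, 30 x 36 x 22 mm, about 27 g; at the start the lowest in the chute, behind the gate.
- piece_b_center (a point): Centre of a translucent blue resin block, 34 x 30 x 20 mm, second in the chute.
- piece_c_center (a point): Centre of a translucent blue resin block, 26 x 40 x 18 mm, last in the chute.
- plate_center (a point): Centre of the top face of the lamp's fixed black base plate, 130 x 130 mm, 6 mm thick, on the counter. A narrower tongue, 60 mm wide, runs along its +x to the lamp post, 22 mm thick, whose axis is 140 mm from this point.
- lamp_hinge (a point): On the upright hinge axis of the lamp arm, at the top of the post, 172 mm above the counter.
- lamp_head (a point): Centre of the underside of the lamp head, a grey disc of 80 mm diameter, 138 to 172 mm above the counter, at the end of the arm 140 mm from the hinge axis.
- lamp_knob (a point): Grip point on the lamp head: an upright round black knob of 22 mm diameter above the head's centre, from 182 mm (top of a wider collar) to 218 mm above the counter; this point is 200 mm up. The knob is fixed to the head.
- lamp_arm (a joint): Lamp arm angle in rad about the upright axis, growing clockwise seen from above: near 0 at the start the arm points to the base plate's -y, at 1.571 it points to its -x and the head is exactly over plate_center. Limits -0.2 and 1.9; light friction (under 1 N at the knob), stays where it is left.
- cup: Frosted glass cup, 76 mm diameter, 95 mm high, standing at the far right; origin at the centre of its underside. Bystander.
- flashlight: Black UV flashlight lying on its side at the left, 130 mm long (x), 38 mm thick; origin beneath its middle. Bystander.
- scraper: Grey plastic scraper lying flat beyond the lamp, 150 mm long (x), 60 mm wide; origin beneath its middle. Bystander.
There are look-alikes about, which are no part of the job. There is more than one size of the part that bears dish_center; the job needs the larger. What is shaped like the part that bears piece_a_center but orange is not meant.

How it is judged:
On the way, in this order (a step that is already met when the one before it is completed fails the run):
1. all three castings are in the dish while it is held up off the counter (its centre more than 90 mm up) (x of piece_a_center in the frame of dish_center between -0.042 and 0.042 m and y of piece_a_center in the frame of dish_center between -0.03 and 0.03 m and z of piece_a_center in the frame of dish_center between -0.03 and 0.04 m and x of piece_b_center in the frame of dish_center between -0.042 and 0.042 m and y of piece_b_center in the frame of dish_center between -0.03 and 0.03 m and z of piece_b_center in the frame of dish_center between -0.03 and 0.04 m and x of piece_c_center in the frame of dish_center between -0.042 and 0.042 m and y of piece_c_center in the frame of dish_center between -0.03 and 0.03 m and z of piece_c_center in the frame of dish_center between -0.03 and 0.04 m and height (world z) of dish_center above 0.09 m), for 0.2 s.
2. the dish stands upright on the lamp's base plate, its centre within 30 mm of the plate's centre, with the castings in it (x of piece_a_center in the frame of dish_center between -0.042 and 0.042 m and y of piece_a_center in the frame of dish_center between -0.03 and 0.03 m and z of piece_a_center in the frame of dish_center between -0.03 and 0.04 m and x of piece_b_center in the frame of dish_center between -0.042 and 0.042 m and y of piece_b_center in the frame of dish_center between -0.03 and 0.03 m and z of piece_b_center in the frame of dish_center between -0.03 and 0.04 m and x of piece_c_center in the frame of dish_center between -0.042 and 0.042 m and y of piece_c_center in the frame of dish_center between -0.03 and 0.03 m and z of piece_c_center in the frame of dish_center between -0.03 and 0.04 m and horizontal distance between dish_center and plate_center below 0.03 m and height (world z) of dish_center below 0.042 m and angle between dish_center's own z axis and vertical below 0.1 rad), for 0.2 s.
3. the lamp head is over the dish, within 35 mm of its centre (horizontal distance between lamp_head and dish_center below 0.035 m), for 0.2 s.
At the end, for the whole second after the job is handed in: All three castings lie in the dish; the dish stands upright (within 0.1 rad) on the lamp's base plate, its centre within 30 mm of the plate's centre; the lamp head's centre is within 35 mm (seen from above) of the dish's centre and the arm is at rest (all of step 2 and horizontal distance between lamp_head and dish_center below 0.035 m and velocity of joint lamp_arm between -0.05 and 0.05 rad/s); the robot touches nothing.
It fails at once if the cup is shifted more than 40 mm or tipped over (distance of cup from where it was at the start of the episode above 0.04 m or angle between cup's own z axis and vertical above 0.5 rad).
It fails at once if the flashlight is shifted more than 40 mm or tipped over (distance of flashlight from where it was at the start of the episode above 0.04 m or angle between flashlight's own z axis and vertical above 0.5 rad).
It fails at once if the scraper is shifted more than 40 mm or tipped over (distance of scraper from where it was at the start of the episode above 0.04 m or angle between scraper's own z axis and vertical above 0.5 rad).
It also fails if it takes over 72 s, if anything falls off the work surface, if the arm or the gripper's body presses on something with over 40 N, if the wrist force passes 120 N, or if a joint passes its speed limit or range.

## Working session

There is one attempt and no reset: what is moved stays moved. The work goes in short steps, Python scripts to look and compute and a tool call to move; the robot and the scene stay as the last step left them, time stands still between calls to the robot, and variables do not carry over. Pictures are saved under pics/ and viewed, and the job is handed in when it is done.

Besides the shell and the picture viewer there is one more tool, called after "Emit:" as a command line: name --argument value ..., lists and objects as JSON in quotes. move_arm: Moves the arm, as the interface text tells. Its arguments: {"type":"object","properties":{"motion":{"type":"array"},"gripper":{"type":"number"},"squeeze":{"type":"number"}},"required":["motion"]}

```bash
ls; mkdir -p pics; python3 - <<'E'
from rig import arm
import cv2
s=arm.read_state();print(s, getattr(arm,'tips_ahead',None))
for n in ("scene","top","wrist"):
    p=arm.snapshot(n);cv2.imwrite(f"pics/{n}0.png",p["image"][:,:,::-1])
    print(n,p["vfov"],p["cx"],p["cy"],p["world_from_camera"].__repr__() if hasattr(p["world_from_camera"],'shape') else p["world_from_camera"])
E
```

```text
pics
{'time_s': 0.0, 'joints': array([ 1.17389480e+00,  3.59506475e-01,  1.51137903e+00,  1.82093570e-05,
        1.27247323e+00, -1.15092328e-01]), 'joint_vel': array([-0.00042906, -0.00020278,  0.00133478, -0.00147523,  0.00036193,
        0.00012618]), 'tau': array([ 1.10460704e-03, -5.15380704e+01, -2.70728749e+01,  6.78261719e-02,
        3.52396653e-02, -1.50721448e-04]), 'tcp_pos': array([0.16661276, 0.57575958, 0.24082899]), 'ee_rot': array([-3.13984026e+00, -2.20093952e-04,  2.85977790e+00]), 'wrist_force': array([-0.10361563,  0.01804929, -0.47451441]), 'torque': array([-0.02919631, -0.00408222,  0.00808809]), 'grip_width': 0.08788059440966067} 0.019
scene 52.11529663740939 317.94368309825063 196.56948126936425 array([[ 0.83516187,  0.46122734, -0.29962308,  0.84709443],
       [ 0.54980431, -0.71478969,  0.43219315, -0.41330238],
       [-0.01482819, -0.5256853 , -0.85054988,  1.03678825],
       [ 0.        ,  0.        ,  0.        ,  1.        ]])
top 55.20314198549363 323.1107749879574 196.9590663851607 array([[-0.0145365 , -0.99325286,  0.11505408,  0.46782067],
       [-0.99973358,  0.01237437, -0.01948427,  0.02470181],
       [ 0.01792908, -0.11530666, -0.99316812,  1.07928541],
       [ 0.        ,  0.        ,  0.        ,  1.        ]])
wrist 65.70646984690485 318.4341357116781 200.4927397701436 array([[ 0.27716391,  0.92557181,  0.25787011,  0.09598817],
       [ 0.96081925, -0.26628018, -0.07694955,  0.59594785],
       [-0.00255663,  0.2690942 , -0.96311047,  0.38375831],
       [ 0.        ,  0.        ,  0.        ,  1.        ]])
```

View pics/scene0.png

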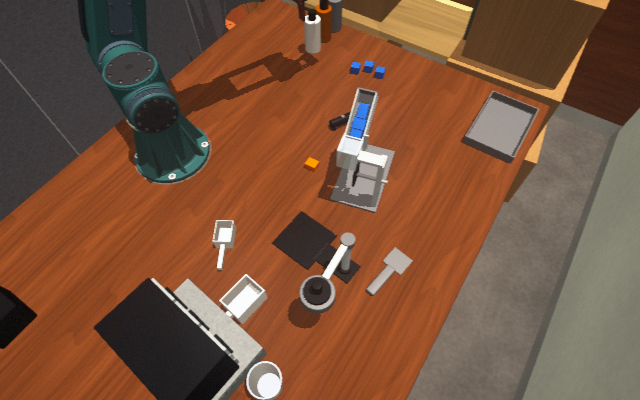

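View pics/top0.png

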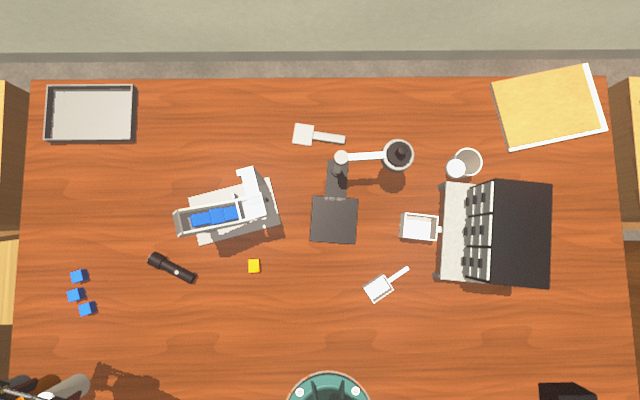

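View pics/wrist0.png

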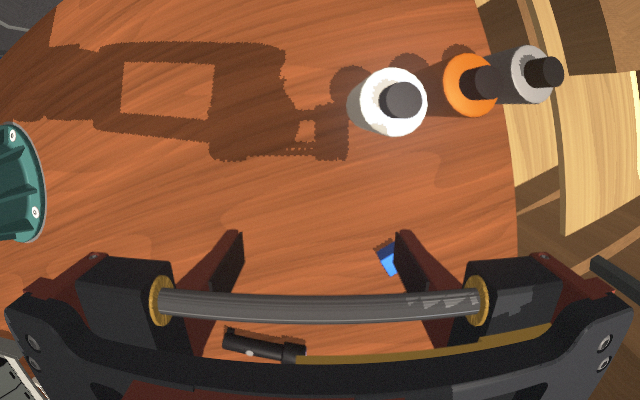

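```bash
cat > h.py <<'E'
import numpy as np, cv2
from rig import arm
def K(p):
    f=200/np.tan(np.radians(p["vfov"])/2); return f,p["cx"],p["cy"]
def ray(p,u,v):
    f,cx,cy=K(p); T=np.array(p["world_from_camera"])
    d=T[:3,:3]@np.array([(u-cx)/f,(v-cy)/f,1]); return T[:3,3],d
def at(p,u,v,z):
    o,d=ray(p,u,v); return (o+d*(z-o[2])/d[2]).round(4)
def proj(p,P):
    f,cx,cy=K(p);T=np.linalg.inv(np.array(p["world_from_camera"]))
    c=T[:3,:3]@np.asarray(P,float)+T[:3,3]; return np.array([cx+f*c[0]/c[2],cy+f*c[1]/c[2]])
def tri(p1,a,p2,b):
    o1,d1=ray(p1,*a);o2,d2=ray(p2,*b);d1/=np.linalg.norm(d1);d2/=np.linalg.norm(d2)
    A=np.stack([d1,-d2],1);t=np.linalg.lstsq(A,o2-o1,rcond=None)[0]
    P,Q=o1+d1*t[0],o2+d2*t[1];return (P+Q)/2,np.linalg.norm(P-Q)
def crop(p,x0,y0,x1,y1,k,name):
    im=p["image"][y0:y1,x0:x1,::-1]
    im=cv2.resize(im,None,fx=k,fy=k,interpolation=cv2.INTER_CUBIC)
    for x in range((x0//10+1)*10,x1,10):
        cv2.line(im,((x-x0)*k,0),((x-x0)*k,6),(0,255,255),1)
        if x%20==0: cv2.putText(im,str(x),((x-x0)*k-10,16),0,.35,(0,255,255),1)
    for y in range((y0//10+1)*10,y1,10):
        cv2.line(im,(0,(y-y0)*k),(6,(y-y0)*k),(0,255,255),1)
        if y%20==0: cv2.putText(im,str(y),(8,(y-y0)*k+4),0,.35,(0,255,255),1)
    cv2.imwrite("pics/"+name+".png",im)
E
python3 - <<'E'
from h import *
import pickle
t=arm.snapshot("top");s=arm.snapshot("scene")
for n in ["dish_center","dish_handle","lamp_head","lamp_knob","lamp_arm","paddle","piece_a_center","cup","flashlight","scraper"]:
    print(n,[[ (np.round(d["box"],0).tolist(),round(d["confidence"],2)) for d in arm.look_for(n,p)[:3]] for p in (t,s)])
pickle.dump((t,s),open("p0.pkl","wb"))
crop(t,290,130,450,250,5,"t1");crop(t,165,155,290,255,6,"t2")
crop(s,260,210,380,320,6,"s1");crop(s,300,80,410,220,5,"s2");crop(s,190,250,300,350,6,"s3")
E
```

```text
dish_center [[([386.0, 286.0, 48.0, 34.0], 0.97), ([421.0, 227.0, 44.0, 32.0], 0.92)], [([224.0, 245.0, 24.0, 49.0], 0.7), ([244.0, 299.0, 50.0, 50.0], 0.69)]]
dish_handle [[([387.0, 282.0, 45.0, 37.0], 0.65), ([421.0, 225.0, 39.0, 30.0], 0.57)], [([224.0, 245.0, 24.0, 50.0], 0.97), ([246.0, 297.0, 46.0, 46.0], 0.83), ([181.0, 338.0, 173.0, 124.0], 0.17)]]
lamp_head [[([374.0, 153.0, 74.0, 35.0], 0.68)], [([329.0, 274.0, 56.0, 79.0], 0.58)]]
lamp_knob [[([374.0, 155.0, 78.0, 32.0], 0.66)], [([326.0, 272.0, 55.0, 85.0], 0.74)]]
lamp_arm [[([376.0, 154.0, 77.0, 35.0], 0.95)], [([326.0, 272.0, 53.0, 80.0], 0.71)]]
paddle [[], [([371.0, 173.0, 32.0, 19.0], 0.7)]]
piece_a_center [[([254.0, 266.0, 14.0, 16.0], 0.65), ([230.0, 212.0, 17.0, 16.0], 0.59)], []]
cup [[([465.0, 163.0, 35.0, 30.0], 0.72), ([202.0, 218.0, 20.0, 16.0], 0.62)], [([266.0, 381.0, 33.0, 39.0], 0.59), ([328.0, 273.0, 54.0, 78.0], 0.49)]]
flashlight [[([170.0, 268.0, 52.0, 34.0], 0.76), ([362.0, 190.0, 106.0, 110.0], 0.21)], [([369.0, 176.0, 39.0, 26.0], 0.59), ([341.0, 125.0, 19.0, 20.0], 0.54), ([358.0, 136.0, 11.0, 6.0], 0.53)]]
scraper [[([321.0, 134.0, 53.0, 22.0], 0.61)], [([389.0, 273.0, 45.0, 49.0], 0.55)]]
```

View pics/t1.png

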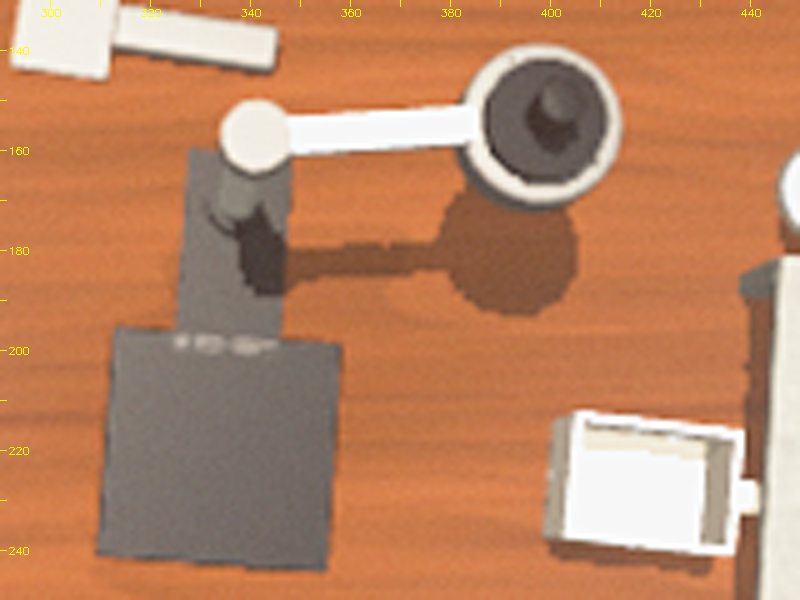

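View pics/t2.png

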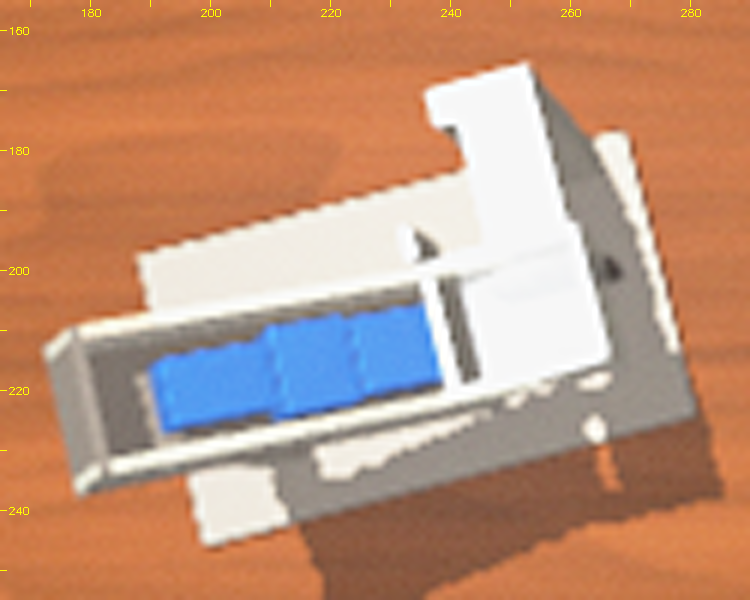

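View pics/s1.png

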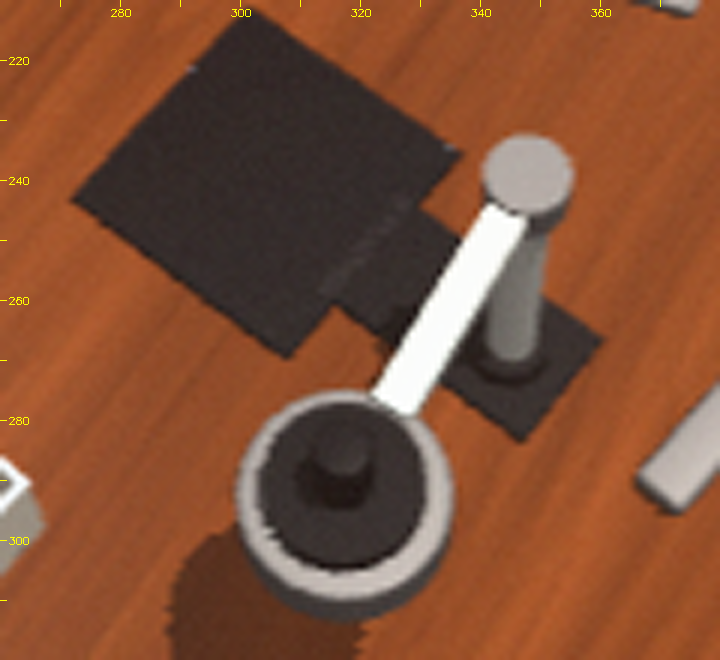

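View pics/s2.png

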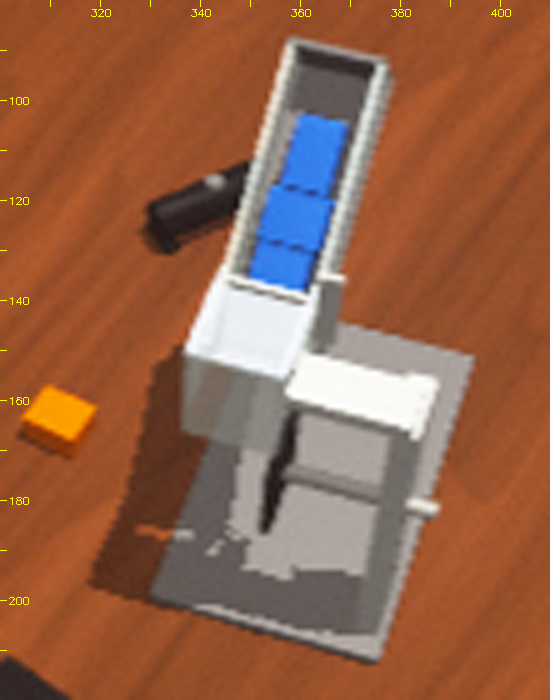

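View pics/s3.png

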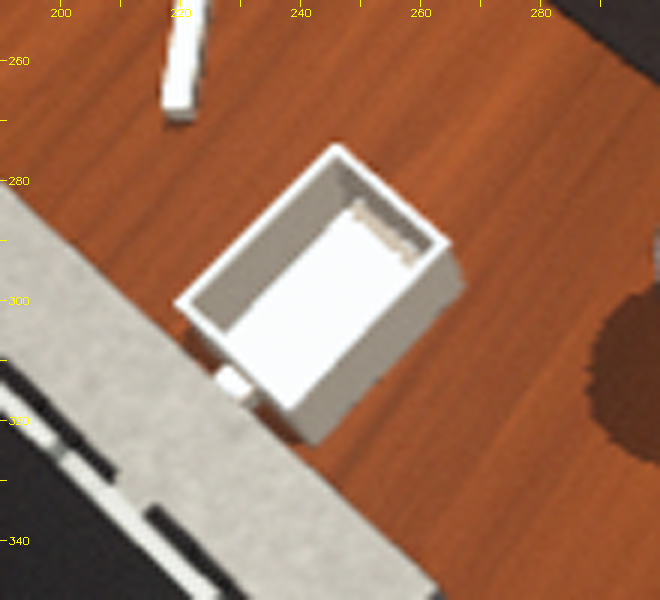

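```bash
cat > m1.py <<'E'
from h import *
import pickle
t,s=pickle.load(open("p0.pkl","rb"))
print("dish rim top",[at(t,*q,.06)[:2].tolist() for q in [(405,212.5),(438.5,216),(436.5,241),(402.5,238)]])
print("dish rim scene",[at(s,*q,.06)[:2].tolist() for q in [(246,274),(265,290.5),(238,318),(219,300)]])
print("plate top",[at(t,*q,.006)[:2].tolist() for q in [(313,195.5),(358,198.5),(355.5,244),(309.5,241)]])
print("plate sc",[at(s,*q,.006)[:2].tolist() for q in [(302.5,211.5),(337,235.5),(308.5,269.5),(272,243.5)]])
print("post",at(t,341,157,.18),at(s,348,239,.18))
print("head", at(t,397.5,152.5,.172),at(s,318,291,.172), "knob",at(t,402,150,.218),at(s,317,284.5,.218))
print("foot top",[at(t,*q,.008)[:2].tolist() for q in [(188,197),(270,177),(281,223.5),(199.5,246)]])
print("foot sc",[at(s,*q,.008)[:2].tolist() for q in [(395,151),(376,212),(330,200)]])
print("hood roof top",[at(t,*q,.233)[:2].tolist() for q in [(242,200),(261,192),(266.5,214),(244.5,220)]])
print("hood roof sc",[at(s,*q,.233)[:2].tolist() for q in [(346,136),(362,140),(357,155.5),(337,151)]])
print("chute top",[at(t,*q,.295)[:2].tolist() for q in [(173,213),(179,236)]])
print("chute sc",[at(s,*q,.295)[:2].tolist() for q in [(358,88),(378,92.5)]])
print("riser",[at(t,*q,.072)[:2].tolist() for q in [(446,182),(441,281)]],at(s,188,281,.072),at(s,262,350,.072))
E
python3 m1.py
```

```text
dish rim top [[0.5412, -0.2142], [0.5306, -0.304], [0.4641, -0.2954], [0.4734, -0.2049]]
dish rim scene [[0.4768, -0.2069], [0.543, -0.2149], [0.5299, -0.3038], [0.4633, -0.2952]]
plate top [[0.5967, 0.0321], [0.5865, -0.095], [0.4589, -0.0848], [0.4691, 0.0434]]
plate sc [[0.4743, 0.0437], [0.5991, 0.0325], [0.5887, -0.0944], [0.461, -0.0863]]
post [ 0.6679 -0.0372  0.18  ] [ 0.6671 -0.0366  0.18  ]
head [ 0.6794 -0.1754  0.172 ] [ 0.6753 -0.1755  0.172 ] knob [ 0.6744 -0.1759  0.218 ] [ 0.6751 -0.1777  0.218 ]
foot top [[0.5965, 0.3823], [0.6506, 0.1532], [0.5188, 0.1223], [0.4598, 0.3472]]
foot sc [[0.5964, 0.3833], [0.6541, 0.1565], [0.521, 0.1188]]
hood roof top [[0.5613, 0.188], [0.5787, 0.1461], [0.5295, 0.1338], [0.5169, 0.1821]]
hood roof sc [[0.5244, 0.1848], [0.5651, 0.1954], [0.5794, 0.1464], [0.5306, 0.1317]]
chute top [[0.5296, 0.316], [0.4827, 0.3025]]
chute sc [[0.4928, 0.2903], [0.5434, 0.3035]]
riser [[0.6207, -0.3249], [0.3608, -0.2983]] [ 0.3722 -0.3021  0.072 ] [ 0.6249 -0.3313  0.072 ]
```

```bash
cat > g.py <<'E'
import sys,numpy as np
from rig import arm
from scipy.spatial.transform import Rotation as R
# usage: g.py x y z yaw [x y z yaw ...]  -> shifts from present pose
def go(ts):
    s=arm.read_state();R0=R.from_euler('xyz',s["ee_rot"])
    print("t",round(s["time_s"],2),"tcp",s["tcp_pos"].round(4),"rpy",s["ee_rot"].round(3),"F",s["wrist_force"].round(1),"w",round(s["grip_width"],4),"q",s["joints"].round(2))
    for x,y,z,yaw in ts:
        Rt=R.from_euler('xyz',[np.pi,0,yaw])
        print((R0.inv().apply(np.array([x,y,z])-s["tcp_pos"])*1000).round(1).tolist(),(R0.inv()*Rt).as_rotvec().round(3).tolist())
a=list(map(float,sys.argv[1:]));go([a[i:i+4] for i in range(0,len(a),4)])
E
python3 g.py .34 .27 .32 2.4  .42 0 .32 1.9  .503 -.255 .2 1.443
python3 - <<'E'
from h import *
import pickle
t,s=pickle.load(open("p0.pkl","rb"))
print("small dish",at(t,379,288,.04),at(t,409,268,.02),"orange",at(t,254,266,.01))
import math
m=np.array([.5485,.164]);c,si=math.cos(.243),math.sin(.243);ex=np.array([c,si]);ey=np.array([-si,c])
def L(x,y,z): return np.r_[m+x*ex+y*ey,z]
for n,P in dict(pad_c=(.02,0,.1175),p1=(.02,-.025,.145),p2=(.02,-.025,.09),p3=(.02,.025,.145),p4=(.02,.025,.09),m1=(-.022,-.023,.165),m2=(.022,-.023,.165),m3=(-.022,.023,.165)).items():
    print(n,proj(s,L(*P)).round(1),proj(t,L(*P)).round(1))
E
```

```text
t 1.25 tcp [0.1668 0.5763 0.2416] rpy [-3.141 -0.     2.86 ] F [ 0.5  0.4 -0.1] w 0.0877 q [ 1.17  0.36  1.51  0.    1.27 -0.12]
[-251.5, -246.1, -78.4] [-0.0, 0.0, 0.46]
[-403.4, -483.2, -78.3] [-0.0, 0.0, 0.96]
[-554.1, -705.0, 41.7] [-0.0, 0.0, 1.417]
small dish [ 0.3418 -0.1413  0.04  ] [ 0.3917 -0.2286  0.02  ] orange [0.4031 0.1964 0.01  ]
pad_c [354.7 174. ] [258.5 202.2]
p1 [352.7 175.4] [266.8 198.5]
p2 [351.5 186.8] [269.5 200.9]
p3 [358. 161.] [246.9 203.7]
p4 [356.7 172.7] [250.7 205.7]
m1 [338.  166.2] [269.1 214.7]
m2 [354.1 170.6] [264.7 197. ]
m3 [343.3 153. ] [250.3 219.6]
```

Emit:
move_arm --motion '[{"travel": [-25,-25,-40],"delta_rot": [0,0,0.1]},{"travel": [-50,-50,-78],"delta_rot": [0,0,0.2]},{"travel": [-80,-80,-78],"delta_rot": [0,0,0.3]},{"travel": [-110,-110,-78],"delta_rot": [0,0,0.4]},{"travel": [-140,-140,-78],"delta_rot": [0,0,0.46]},{"travel": [-170,-168,-78],"delta_rot": [0,0,0.46]},{"travel": [-200,-196,-78],"delta_rot": [0,0,0.46]},{"travel": [-225,-222,-78],"delta_rot": [0,0,0.46]},{"travel": [-251,-246,-78],"delta_rot": [0,0,0.46]},{"travel": [-251,-246,-78],"delta_rot": [0,0,0.46]}]' --gripper -1

```text
time_s: 2.08
tcp_pos: [0.342, 0.2654, 0.3199]
ee_rot: [-3.141, 0.003, 2.395]
wrist_force: [-0.1, 0.2, -0.2]
grip_width: 0.0875
```

```bash
python3 g.py .42 0 .32 1.9  .503 -.255 .2 1.443
```

```text
t 2.08 tcp [0.342  0.2654 0.3199] rpy [-3.141e+00  3.000e-03  2.395e+00] F [-0.1  0.2 -0.2] w 0.0875 q [ 0.5   0.04  1.73 -0.    1.37 -0.32]
[-237.5, -141.9, 0.7] [0.0, 0.003, 0.495]
[-471.2, -272.7, 121.6] [0.001, 0.003, 0.952]
```

Emit:
move_arm --motion '[{"travel": [-30,-18,0],"delta_rot": [0,0,0.1]},{"travel": [-65,-38,0],"delta_rot": [0,0,0.2]},{"travel": [-100,-60,0],"delta_rot": [0,0,0.3]},{"travel": [-135,-80,0],"delta_rot": [0,0,0.4]},{"travel": [-170,-101,0],"delta_rot": [0,0,0.5]},{"travel": [-205,-122,0],"delta_rot": [0,0,0.6]},{"travel": [-237,-142,0],"delta_rot": [0,0,0.7]},{"travel": [-270,-160,0],"delta_rot": [0,0,0.8]},{"travel": [-305,-180,0],"delta_rot": [0,0,0.9]},{"travel": [-340,-200,0],"delta_rot": [0,0,0.95]}]'

```text
time_s: 2.92
tcp_pos: [0.4555, -0.1084, 0.3199]
ee_rot: [3.141, -0.0, 1.445]
wrist_force: [1.5, 0.2, 0.4]
grip_width: 0.0878
```

```bash
python3 g.py  .503 -.255 .2 1.443
```

```text
t 2.92 tcp [ 0.4555 -0.1084  0.3199] rpy [ 3.141 -0.     1.445] F [1.5 0.2 0.4] w 0.0878 q [-0.38  0.1   1.67  0.    1.38 -0.26]
[-139.4, 65.5, 119.9] [0.001, -0.0, 0.002]
```

Emit:
move_arm --motion '[{"travel": [-35,16,20],"delta_rot": [0,0,0]},{"travel": [-70,33,40],"delta_rot": [0,0,0]},{"travel": [-105,50,70],"delta_rot": [0,0,0]},{"travel": [-130,62,100],"delta_rot": [0,0,0]},{"travel": [-139,65,120],"delta_rot": [0,0,0]},{"travel": [-139,65,120],"delta_rot": [0,0,0]},{"travel": [-139,65,120],"delta_rot": [0,0,0]}]'

```text
time_s: 3.5
tcp_pos: [0.502, -0.2522, 0.1982]
ee_rot: [-3.138, -0.002, 1.448]
wrist_force: [-0.6, 0.3, -0.3]
grip_width: 0.0882
```

```bash
python3 - <<'E'
from h import *
w=arm.snapshot("wrist");cv2.imwrite("pics/w1.png",w["image"][:,:,::-1])
t=arm.snapshot("top");crop(t,380,180,480,260,8,"t3")
s=arm.snapshot("scene");crop(s,190,230,300,340,6,"s4")
E
python3 g.py  .503 -.255 .04 1.443
```

```text
t 3.65 tcp [ 0.5035 -0.2519  0.2013] rpy [3.140e+00 1.000e-03 1.451e+00] F [-0.7 -0.4  0.2] w 0.0875 q [-0.59  0.35  1.64  0.    1.15 -0.47]
[-3.0, -0.4, 161.3] [0.002, 0.001, 0.008]
```

View pics/w1.png

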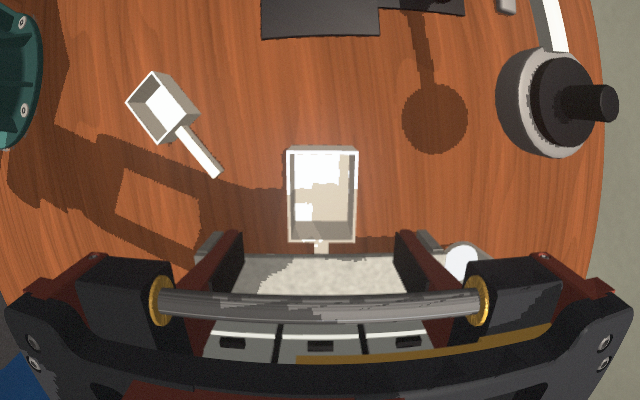

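View pics/s4.png

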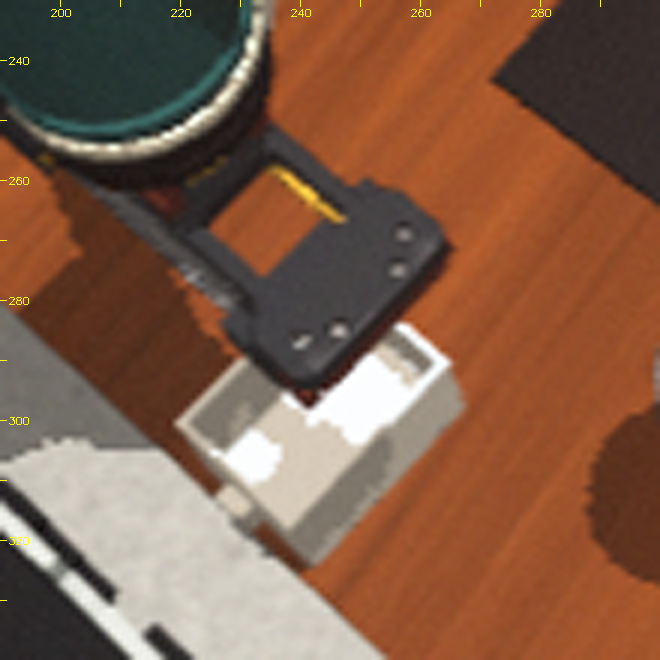

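Emit:
move_arm --motion '[{"travel": [-2,0,40],"delta_rot": [0,0,0.01]},{"travel": [-2,0,80],"delta_rot": [0,0,0.01]},{"travel": [-2,0,115],"delta_rot": [0,0,0.01]},{"travel": [-2,0,140],"delta_rot": [0,0,0.01]},{"travel": [-2,0,155],"delta_rot": [0,0,0.01]},{"travel": [-2,0,161],"delta_rot": [0,0,0.01]},{"travel": [-2,0,161],"delta_rot": [0,0,0.01]},{"travel": [-2,0,161],"delta_rot": [0,0,0.01]}]'

```text
time_s: 4.32
tcp_pos: [0.5037, -0.2548, 0.0403]
ee_rot: [3.139, 0.001, 1.441]
wrist_force: [-0.9, 0.9, 0.4]
grip_width: 0.0875
```

Emit:
move_arm --motion '[{"travel": [0,0,0],"delta_rot": [0,0,0]},{"travel": [0,0,0],"delta_rot": [0,0,0]},{"travel": [0,0,0],"delta_rot": [0,0,0]},{"travel": [0,0,0],"delta_rot": [0,0,0]},{"travel": [0,0,0],"delta_rot": [0,0,0]},{"travel": [0,0,0],"delta_rot": [0,0,0]}]' --gripper 1 --squeeze 20

```text
time_s: 4.82
tcp_pos: [0.5033, -0.2552, 0.0397]
ee_rot: [3.14, 0.001, 1.44]
wrist_force: [-0.0, 1.1, 7.3]
grip_width: 0.0664
```

Emit:
move_arm --motion '[{"travel": [0,0,-5],"delta_rot": [0,0,0]},{"travel": [5,0,-8],"delta_rot": [0,0,0]},{"travel": [20,0,-8],"delta_rot": [0,0,0]},{"travel": [40,0,-8],"delta_rot": [0,0,0]},{"travel": [60,0,-8],"delta_rot": [0,0,0]},{"travel": [80,0,-8],"delta_rot": [0,0,0]},{"travel": [100,0,-8],"delta_rot": [0,0,0]},{"travel": [120,0,-10],"delta_rot": [0,0,0]},{"travel": [130,0,-20],"delta_rot": [0,0,0]},{"travel": [130,0,-30],"delta_rot": [0,0,0]}]'

```text
time_s: 5.65
tcp_pos: [0.5185, -0.1229, 0.0688]
ee_rot: [-3.139, -0.001, 1.442]
wrist_force: [0.2, -0.3, -0.9]
grip_width: 0.0657
```

```bash
python3 - <<'E'
from h import *
s=arm.snapshot("scene");crop(s,190,180,340,320,5,"s5")
E
python3 g.py  .529 -.026 .085 0.1  .529 -.026 .048 0.1
```

```text
t 5.7 tcp [ 0.5203 -0.1249  0.0711] rpy [3.140e+00 1.000e-03 1.442e+00] F [ 1.5 -0.1 -0.4] w 0.066 q [-0.36  0.48  1.82 -0.    0.83 -0.24]
[99.2, -4.0, -14.0] [0.002, -0.001, 1.342]
[99.2, -4.1, 23.0] [0.002, -0.001, 1.342]
```

View pics/s5.png

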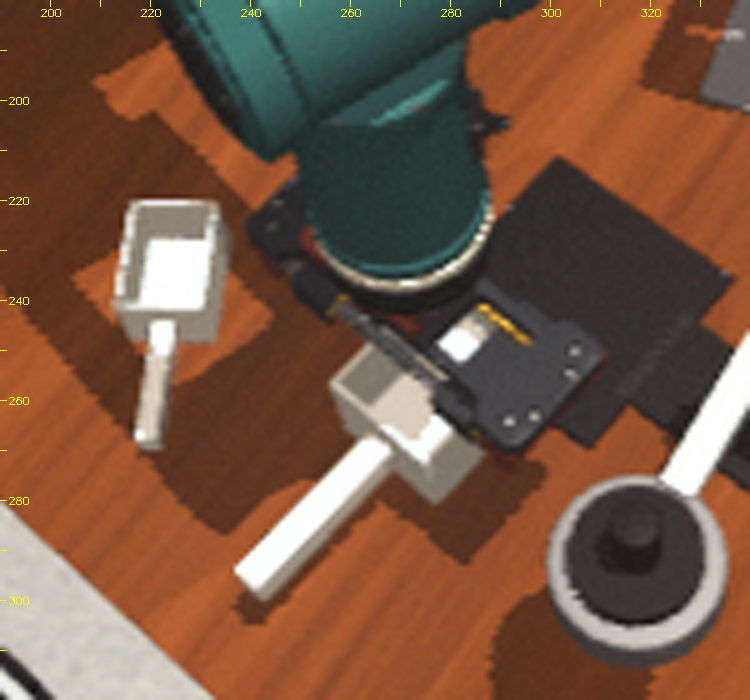

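Emit:
move_arm --motion '[{"travel": [15,0,-20],"delta_rot": [0,0,0.1]},{"travel": [30,0,-40],"delta_rot": [0,0,0.22]},{"travel": [50,0,-40],"delta_rot": [0,0,0.34]},{"travel": [70,-1,-40],"delta_rot": [0,0,0.46]},{"travel": [85,-2,-40],"delta_rot": [0,0,0.58]},{"travel": [99,-3,-40],"delta_rot": [0,0,0.7]},{"travel": [99,-4,-40],"delta_rot": [0,0,0.82]},{"travel": [99,-4,-40],"delta_rot": [0,0,0.94]},{"travel": [99,-4,-35],"delta_rot": [0,0,1.06]},{"travel": [99,-4,-25],"delta_rot": [0,0,1.18]}]'

```text
time_s: 6.53
tcp_pos: [0.5302, -0.0284, 0.0953]
ee_rot: [3.139, -0.003, 0.253]
wrist_force: [0.7, -0.9, -0.6]
grip_width: 0.0658
```

```bash
python3 g.py  .529 -.026 .047 0.1
```

```text
t 6.53 tcp [ 0.5302 -0.0284  0.0953] rpy [ 3.139e+00 -3.000e-03  2.530e-01] F [ 0.7 -0.9 -0.6] w 0.0658 q [-0.18  0.44  1.82 -0.    0.88  1.13]
[-0.7, -2.7, 48.3] [0.002, -0.004, 0.153]
```

Emit:
move_arm --motion '[{"travel": [0,-2,10],"delta_rot": [0,0,0.03]},{"travel": [0,-2,20],"delta_rot": [0,0,0.03]},{"travel": [0,-2,30],"delta_rot": [0,0,0.03]},{"travel": [0,-2,40],"delta_rot": [0,0,0.03]},{"travel": [0,-2,46],"delta_rot": [0,0,0.03]},{"travel": [0,-2,48.5],"delta_rot": [0,0,0.03]},{"travel": [0,-2,48.5],"delta_rot": [0,0,0.03]},{"travel": [0,-2,48.5],"delta_rot": [0,0,0.03]}]'

```text
time_s: 7.2
tcp_pos: [0.528, -0.0255, 0.0451]
ee_rot: [3.141, 0.0, 0.23]
wrist_force: [-0.7, -0.7, -0.3]
grip_width: 0.066
```

Emit:
move_arm --motion '[{"travel": [0,0,0],"delta_rot": [0,0,0]},{"travel": [0,0,0],"delta_rot": [0,0,0]},{"travel": [0,0,0],"delta_rot": [0,0,0]},{"travel": [0,0,0],"delta_rot": [0,0,0]},{"travel": [0,0,0],"delta_rot": [0,0,0]},{"travel": [0,0,-30],"delta_rot": [0,0,0]},{"travel": [0,0,-70],"delta_rot": [0,0,0]},{"travel": [-25,0,-110],"delta_rot": [0,0,0]},{"travel": [-60,0,-130],"delta_rot": [0,0,0]},{"travel": [-90,0,-130],"delta_rot": [0,0,0]}]' --gripper -1

```text
time_s: 8.03
tcp_pos: [0.4429, -0.0466, 0.1793]
ee_rot: [3.137, -0.007, 0.231]
wrist_force: [0.7, 1.1, 0.2]
grip_width: 0.0875
```

```bash
python3 - <<'E'
from h import *
import pickle
t=arm.snapshot("top");s=arm.snapshot("scene");pickle.dump((t,s),open("p1.pkl","wb"));crop(t,280,160,400,270,6,"t4");crop(s,220,180,350,280,6,"s6")
E
python3 g.py .434 -.03 .18 3.38
```

```text
t 8.13 tcp [ 0.4355 -0.0456  0.1759] rpy [-3.141e+00  3.000e-03  2.290e-01] F [ 1.1  0.1 -0.5] w 0.0876 q [-0.26  0.21  1.92 -0.    1.01  1.08]
[2.1, -15.5, -4.1] [0.004, 0.001, 3.132]
```

View pics/t4.png

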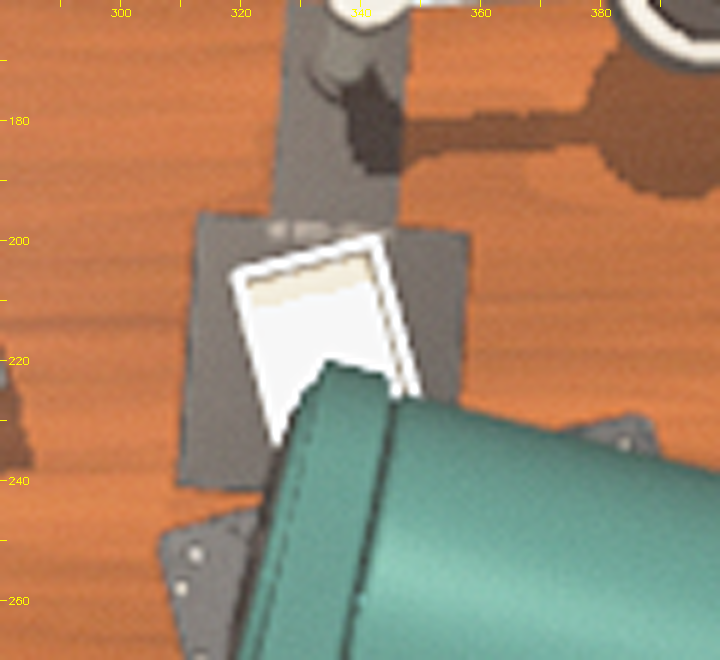

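View pics/s6.png

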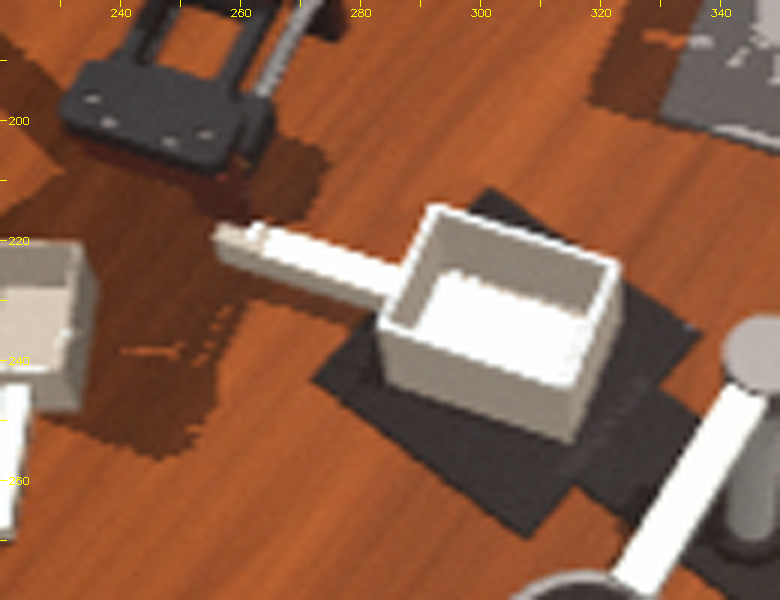

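```bash
python3 - <<'E'
from h import *
import pickle
t,s=pickle.load(open("p1.pkl","rb"))
q=[at(s,*c,.066)[:2] for c in [(292.5,214.5),(323,224),(315.5,244.5),(284,234)]]
print(q,np.mean(q,0), [np.arctan2(*(b-a)[::-1]) for a,b in ((q[0],q[1]),(q[3],q[2]))])
print("tip",at(s,256.5,218.5,.045),at(s,288,226,.045),at(s,263,217,.045),at(s,281,230,.045))
E
```

```text
[array([ 0.4785, -0.0054]), array([0.564 , 0.0152]), array([ 0.5804, -0.0459]), array([ 0.4937, -0.0659])] [ 0.52915 -0.0255 ] [np.float64(0.23642950572126603), np.float64(0.22671460915256036)]
tip [ 0.3941 -0.0611  0.045 ] [ 0.4809 -0.0327  0.045 ] [ 0.4063 -0.0475  0.045 ] [ 0.4721 -0.053   0.045 ]
```

Emit:
move_arm --motion '[{"travel": [0,0,0],"delta_rot": [0,0,-0.12]},{"travel": [0,0,0],"delta_rot": [0,0,-0.24]},{"travel": [0,0,0],"delta_rot": [0,0,-0.36]},{"travel": [0,0,0],"delta_rot": [0,0,-0.48]},{"travel": [0,0,0],"delta_rot": [0,0,-0.6]},{"travel": [0,0,0],"delta_rot": [0,0,-0.72]},{"travel": [0,0,0],"delta_rot": [0,0,-0.84]},{"travel": [0,0,0],"delta_rot": [0,0,-0.96]},{"travel": [0,0,0],"delta_rot": [0,0,-1.08]},{"travel": [0,0,0],"delta_rot": [0,0,-1.2]}]'

```text
time_s: 8.97
tcp_pos: [0.4408, -0.0457, 0.1749]
ee_rot: [-3.141, -0.0, 1.436]
wrist_force: [-0.3, 0.6, 0.0]
grip_width: 0.0879
```

Emit:
move_arm --motion '[{"travel": [0,0,0],"delta_rot": [0,0,-0.12]},{"travel": [0,0,0],"delta_rot": [0,0,-0.24]},{"travel": [0,0,0],"delta_rot": [0,0,-0.36]},{"travel": [0,0,0],"delta_rot": [0,0,-0.48]},{"travel": [0,0,0],"delta_rot": [0,0,-0.6]},{"travel": [0,0,0],"delta_rot": [0,0,-0.72]},{"travel": [0,0,0],"delta_rot": [0,0,-0.84]},{"travel": [0,0,0],"delta_rot": [0,0,-0.96]},{"travel": [0,0,0],"delta_rot": [0,0,-1.08]},{"travel": [0,0,0],"delta_rot": [0,0,-1.2]}]'

```text
time_s: 9.8
tcp_pos: [0.4408, -0.0457, 0.1748]
ee_rot: [-3.142, -0.0, 2.636]
wrist_force: [0.6, 0.0, 0.2]
grip_width: 0.0879
```

```bash
python3 g.py .4355 -.047 .1 3.37 .4355 -.047 .034 3.37
```

```text
t 9.8 tcp [ 0.4408 -0.0457  0.1748] rpy [-3.142 -0.     2.636] F [0.6 0.  0.2] w 0.0879 q [-0.26  0.22  1.92  0.    1.01 -1.32]
[4.0, -3.7, 74.8] [0.0, -0.0, -0.734]
[4.0, -3.7, 140.8] [0.0, -0.0, -0.734]
```

Emit:
move_arm --motion '[{"travel": [2,-2,0],"delta_rot": [0,0,-0.12]},{"travel": [3,-4,0],"delta_rot": [0,0,-0.24]},{"travel": [3,-4,0],"delta_rot": [0,0,-0.36]},{"travel": [3,-4,0],"delta_rot": [0,0,-0.48]},{"travel": [3,-4,10],"delta_rot": [0,0,-0.6]},{"travel": [3,-4,20],"delta_rot": [0,0,-0.72]},{"travel": [3,-4,40],"delta_rot": [0,0,-0.735]},{"travel": [3,-4,60],"delta_rot": [0,0,-0.735]},{"travel": [3,-4,70],"delta_rot": [0,0,-0.735]},{"travel": [3,-4,75],"delta_rot": [0,0,-0.735]}]'

```text
time_s: 10.63
tcp_pos: [0.4352, -0.0475, 0.0985]
ee_rot: [3.14, -0.002, -2.919]
wrist_force: [-0.9, -0.5, 0.8]
grip_width: 0.0882
```

```bash
python3 g.py .4365 -.0473 .034 3.373; python3 - <<'E'
from h import *
t=arm.snapshot("wrist");cv2.imwrite("pics/w2.png",t["image"][:,:,::-1])
E
```

```text
t 10.63 tcp [ 0.4352 -0.0475  0.0985] rpy [ 3.140e+00 -2.000e-03 -2.919e+00] F [-0.9 -0.5  0.8] w 0.0882 q [-0.27  0.33  2.01 -0.    0.8  -2.06]
[-1.5, -0.2, 64.5] [0.001, -0.002, -0.008]
```

View pics/w2.png

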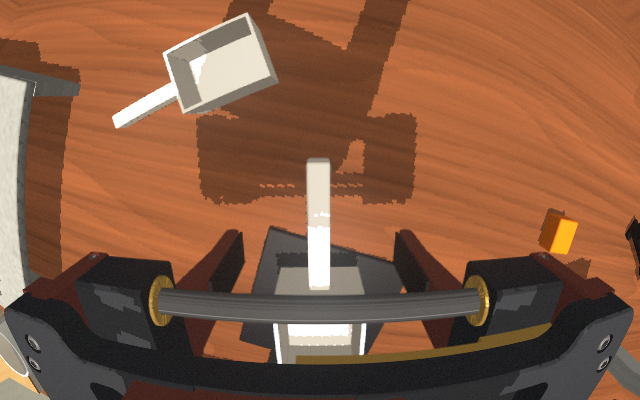

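Handle (column 318, rows 160–290) is centred between the jaws. Descend and grip.

Emit:
move_arm --motion '[{"travel": [-1,0,20],"delta_rot": [0,0,0]},{"travel": [-1,0,40],"delta_rot": [0,0,0]},{"travel": [-1,0,55],"delta_rot": [0,0,0]},{"travel": [-1,0,64],"delta_rot": [0,0,0]},{"travel": [-1,0,64],"delta_rot": [0,0,0]},{"travel": [-1,0,64],"delta_rot": [0,0,0]}]'

```text
time_s: 11.18
tcp_pos: [0.437, -0.0476, 0.0363]
ee_rot: [3.142, -0.0, -2.918]
wrist_force: [0.4, 0.2, 0.3]
grip_width: 0.0878
```

Emit:
move_arm --motion '[{"travel": [0,0,0],"delta_rot": [0,0,0]},{"travel": [0,0,0],"delta_rot": [0,0,0]},{"travel": [0,0,0],"delta_rot": [0,0,0]},{"travel": [0,0,0],"delta_rot": [0,0,0]},{"travel": [0,0,0],"delta_rot": [0,0,0]},{"travel": [0,0,0],"delta_rot": [0,0,0]},{"travel": [0,0,0],"delta_rot": [0,0,0]},{"travel": [0,0,0],"delta_rot": [0,0,0]},{"travel": [0,0,0],"delta_rot": [0,0,0]},{"travel": [0,0,0],"delta_rot": [0,0,0]}]' --gripper 1 --squeeze 55

```text
time_s: 12.02
tcp_pos: [0.4368, -0.0476, 0.0361]
ee_rot: [-3.142, -0.0, -2.918]
wrist_force: [-0.3, -0.1, -0.7]
grip_width: 0.0246
```

```bash
python3 g.py .4365 -.0473 .034 3.373
```

```text
t 12.02 tcp [ 0.4368 -0.0476  0.0361] rpy [-3.142 -0.    -2.918] F [-0.3 -0.1 -0.7] w 0.0246 q [-0.27  0.46  2.06 -0.    0.63 -2.06]
[0.2, 0.4, 2.1] [-0.0, -0.0, -0.008]
```

Emit:
move_arm --motion '[{"travel": [0,0,0],"delta_rot": [0,0,0]},{"travel": [0,0,0],"delta_rot": [0,0,0]},{"travel": [0,0,0],"delta_rot": [0,0,0]},{"travel": [0,0,0],"delta_rot": [0,0,0]},{"travel": [0,0,0],"delta_rot": [0,0,0]},{"travel": [0,0,0],"delta_rot": [0,0,0]}]'

```text
time_s: 12.52
tcp_pos: [0.4368, -0.0476, 0.0361]
ee_rot: [-3.142, -0.0, -2.918]
wrist_force: [0.0, -0.0, -0.2]
grip_width: 0.0156
```

```bash
python3 g.py  .42 -.02 .116 3.385 .385 .124 .116 3.385
```

```text
t 12.52 tcp [ 0.4368 -0.0476  0.0361] rpy [-3.142 -0.    -2.918] F [ 0.  -0.  -0.2] w 0.0156 q [-0.27  0.46  2.06 -0.    0.63 -2.06]
[10.2, 30.6, -79.9] [-0.0, -0.0, -0.02]
[12.5, 178.8, -79.9] [-0.0, -0.0, -0.02]
```

Emit:
move_arm --motion '[{"travel": [0,0,-10],"delta_rot": [0,0,0]},{"travel": [0,0,-25],"delta_rot": [0,0,0]},{"travel": [2,0,-45],"delta_rot": [0,0,0]},{"travel": [5,5,-65],"delta_rot": [0,0,-0.01]},{"travel": [8,15,-77],"delta_rot": [0,0,-0.02]},{"travel": [10,30,-80],"delta_rot": [0,0,-0.02]},{"travel": [10,40,-80],"delta_rot": [0,0,-0.02]},{"travel": [10,45,-80],"delta_rot": [0,0,-0.02]},{"travel": [10,45,-80],"delta_rot": [0,0,-0.02]},{"travel": [10,45,-80],"delta_rot": [0,0,-0.02]}]'

```text
time_s: 13.35
tcp_pos: [0.4169, -0.0058, 0.1157]
ee_rot: [3.142, -0.001, -2.897]
wrist_force: [0.3, -0.1, -0.7]
grip_width: 0.0158
```

```bash
python3 g.py .4126 .1303 .115 3.385; python3 - <<'E'
from h import *
s=arm.snapshot("scene");crop(s,240,120,370,230,6,"s7")
E
```

```text
t 13.35 tcp [ 0.4169 -0.0058  0.1157] rpy [ 3.142e+00 -1.000e-03 -2.897e+00] F [ 0.3 -0.1 -0.7] w 0.0158 q [-0.18  0.28  2.04 -0.    0.83 -1.99]
[-28.7, 133.1, 0.7] [0.0, -0.001, 0.001]
```

View pics/s7.png

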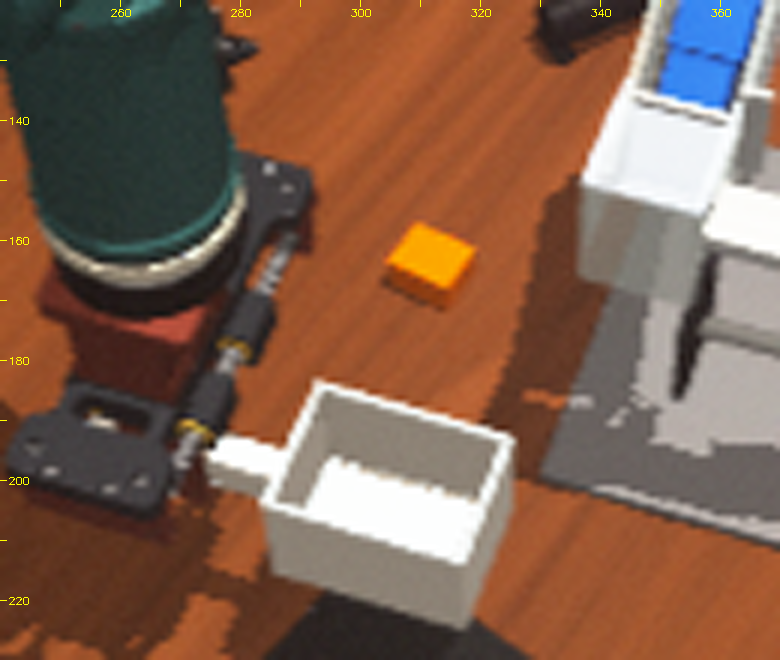

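Emit:
move_arm --motion '[{"travel": [0,20,0],"delta_rot": [0,0,0]},{"travel": [0,45,0],"delta_rot": [0,0,0]},{"travel": [0,70,0],"delta_rot": [0,0,0]},{"travel": [-5,95,0],"delta_rot": [0,0,0]},{"travel": [-15,115,0],"delta_rot": [0,0,0]},{"travel": [-25,128,0],"delta_rot": [0,0,0]},{"travel": [-28,133,0],"delta_rot": [0,0,0]},{"travel": [-28,133,0],"delta_rot": [0,0,0]},{"travel": [-28,133,0],"delta_rot": [0,0,0]}]'

```text
time_s: 14.15
tcp_pos: [0.4121, 0.1294, 0.1158]
ee_rot: [-3.141, -0.001, -2.898]
wrist_force: [0.7, -0.3, -1.5]
grip_width: 0.0158
```

```bash
python3 - <<'E'
from h import *
s=arm.snapshot("scene");crop(s,280,100,410,210,6,"s8")
t=arm.snapshot("top");crop(t,200,160,320,260,6,"t8")
E
python3 g.py .4613 .1424 .115 3.385
```

```text
t 14.25 tcp [0.4117 0.129  0.1159] rpy [-3.141e+00 -1.000e-03 -2.899e+00] F [ 1.6  0.1 -1.8] w 0.0156 q [ 0.14  0.3   2.01 -0.    0.84 -1.67]
[-51.3, 1.1, 0.8] [-0.0, -0.001, -0.001]
```

View pics/s8.png

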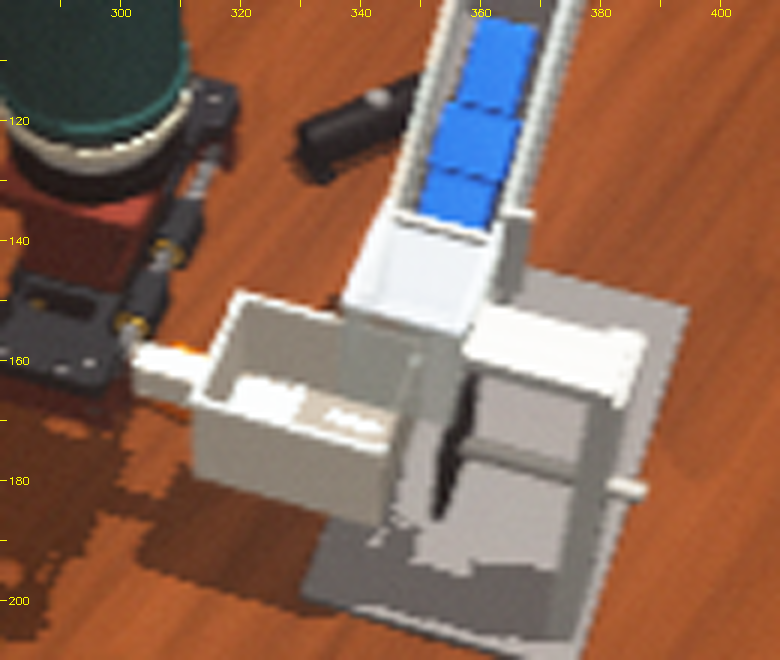

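View pics/t8.png

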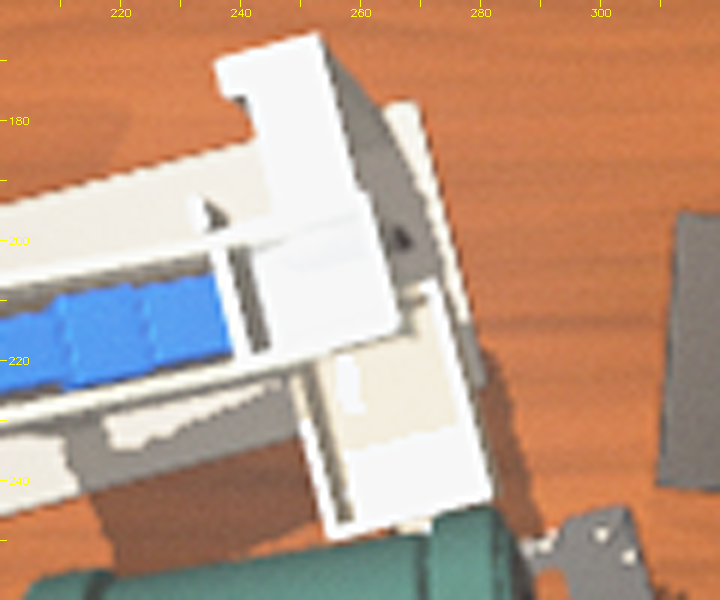

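```bash
cat > loc.py <<'E'
from h import *
import math
m=np.array([.5485,.164]);c,si=math.cos(.243),math.sin(.243);ex=np.array([c,si]);ey=np.array([-si,c])
def loc(P): d=P[:2]-m; return (d@ex).round(4),(d@ey).round(4)
E
python3 - <<'E'
from loc import *
s=arm.snapshot("scene");t=arm.snapshot("top")
for q in [(346,175),(312,167),(320,149)]: print("s",loc(at(s,*q,.146)))
for q in [(273,207),(282.5,243),(255.5,249)]: print("t",loc(at(t,*q,.146)))
P,e=tri(t,(266.5,214),s,(337.5,151));print("hood corner",P,e,loc(P))
P,e=tri(t,(261.5,192),s,(357.5,155));print("hood corner",P,e,loc(P))
print("paddle low -y",loc(at(s,353,186.5,.09)),"top",loc(at(s,353,175,.145)))
E
```

```text
s (np.float64(0.0031), np.float64(-0.0301))
s (np.float64(-0.0908), np.float64(-0.0347))
s (np.float64(-0.0907), np.float64(0.03))
t (np.float64(-0.0042), np.float64(-0.0348))
t (np.float64(-0.0949), np.float64(-0.036))
t (np.float64(-0.0922), np.float64(0.0303))
hood corner [0.53003484 0.13446706 0.22949363] 0.0007141584108527182 (np.float64(-0.025), np.float64(-0.0242))
hood corner [0.57945573 0.14557775 0.23544466] 0.0028376861911963334 (np.float64(0.0256), np.float64(-0.0253))
paddle low -y (np.float64(0.0236), np.float64(-0.0228)) top (np.float64(0.0205), np.float64(-0.0234))
```

Emit:
move_arm --motion '[{"travel": [-8,1.5,0],"delta_rot": [0,0,0]},{"travel": [-16,1.5,0],"delta_rot": [0,0,0]},{"travel": [-22,1.5,0],"delta_rot": [0,0,0]},{"travel": [-27,1.5,0],"delta_rot": [0,0,0]},{"travel": [-32,1.5,0],"delta_rot": [0,0,0]},{"travel": [-37,1.5,0],"delta_rot": [0,0,0]},{"travel": [-42,1.5,0],"delta_rot": [0,0,0]},{"travel": [-45,1.5,0],"delta_rot": [0,0,0]},{"travel": [-47,1.5,0],"delta_rot": [0,0,0]},{"travel": [-48,1.5,0],"delta_rot": [0,0,0]}]'

```text
time_s: 15.18
tcp_pos: [0.4579, 0.1428, 0.1158]
ee_rot: [-3.141, -0.002, -2.898]
wrist_force: [-3.8, -0.8, -2.6]
grip_width: 0.0158
```

```bash
python3 - <<'E'
from h import *
s=arm.snapshot("scene");crop(s,280,100,410,210,6,"s9")
E
python3 g.py .4613 .1424 .115 3.385
```

```text
t 15.23 tcp [0.4578 0.1428 0.1158] rpy [-3.142e+00 -2.000e-03 -2.898e+00] F [-4.1 -1.8 -2.6] w 0.0158 q [ 0.16  0.35  1.91 -0.    0.89 -1.66]
[-3.3, -1.2, 0.8] [-0.0, -0.002, -0.0]
```

View pics/s9.png

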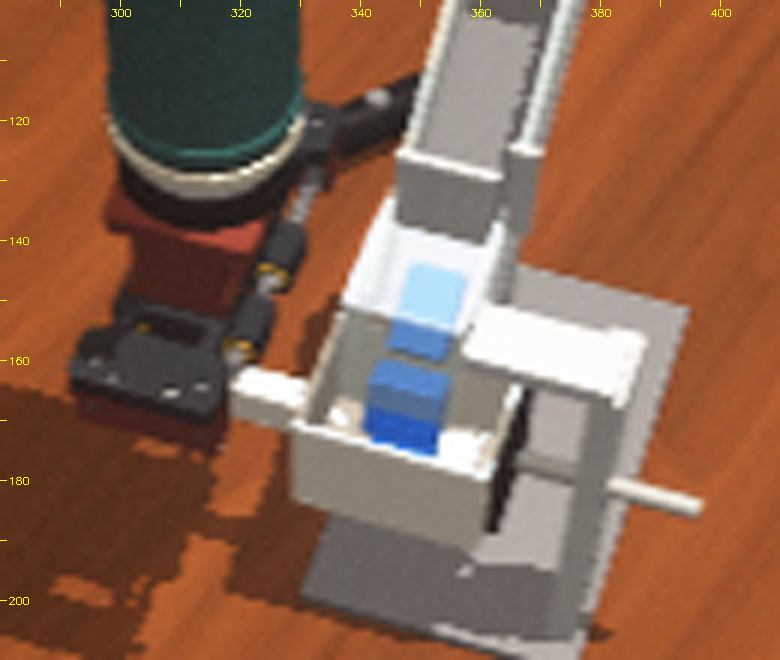

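Emit:
move_arm --motion '[{"travel": [-1,0,0],"delta_rot": [0,0,0]},{"travel": [-2,0,0],"delta_rot": [0,0,0]},{"travel": [-2,0,0],"delta_rot": [0,0,0]},{"travel": [-2,0,0],"delta_rot": [0,0,0]},{"travel": [-2,0,0],"delta_rot": [0,0,0]},{"travel": [-2,0,0],"delta_rot": [0,0,0]},{"travel": [-2,0,0],"delta_rot": [0,0,0]},{"travel": [-2,0,0],"delta_rot": [0,0,0]},{"travel": [-2,0,0],"delta_rot": [0,0,0]},{"travel": [-2,0,0],"delta_rot": [0,0,0]}]'

```text
time_s: 16.07
tcp_pos: [0.4603, 0.1434, 0.1162]
ee_rot: [-3.142, -0.0, -2.898]
wrist_force: [-4.4, 0.1, -2.8]
grip_width: 0.0157
```

Emit:
move_arm --motion '[{"travel": [0,0,0],"delta_rot": [0,0,0]},{"travel": [0,0,0],"delta_rot": [0,0,0]},{"travel": [0,0,0],"delta_rot": [0,0,0]},{"travel": [0,0,0],"delta_rot": [0,0,0]},{"travel": [0,0,0],"delta_rot": [0,0,0]},{"travel": [0,0,0],"delta_rot": [0,0,0]},{"travel": [0,0,0],"delta_rot": [0,0,0]},{"travel": [0,0,0],"delta_rot": [0,0,0]}]'

```text
time_s: 16.73
tcp_pos: [0.4604, 0.1434, 0.1162]
ee_rot: [-3.142, -0.0, -2.898]
wrist_force: [-4.4, -0.7, -3.3]
grip_width: 0.0158
```

```bash
python3 - <<'E'
from h import *
s=arm.snapshot("scene");crop(s,280,100,410,210,6,"s10")
t=arm.snapshot("top");crop(t,200,160,320,260,6,"t10")
E
python3 g.py .4613 .1424 .115 3.385
```

```text
t 16.83 tcp [0.4604 0.1434 0.1162] rpy [-3.142 -0.    -2.898] F [-4.8 -0.2 -3.9] w 0.0158 q [ 0.16  0.35  1.9  -0.    0.89 -1.66]
[-0.6, -1.2, 1.2] [-0.0, -0.0, -0.0]
```

View pics/s10.png

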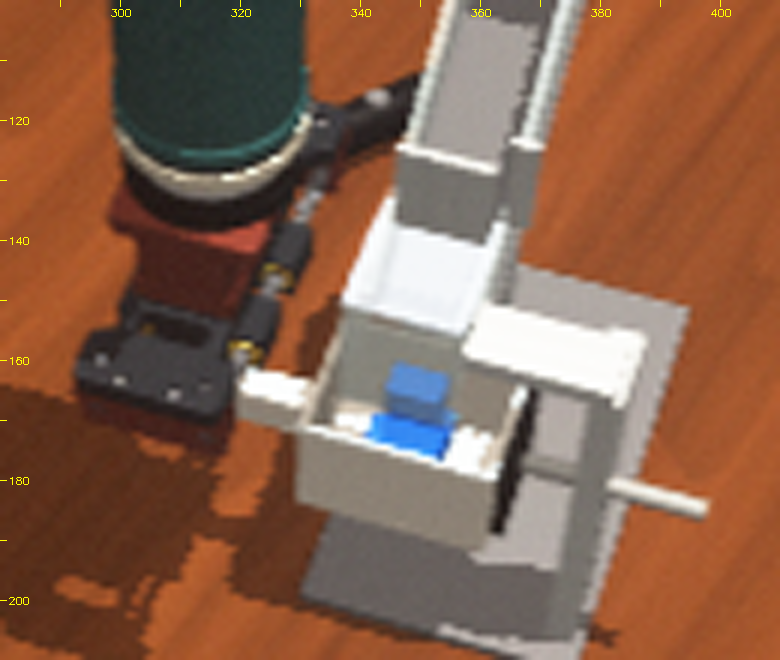

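View pics/t10.png

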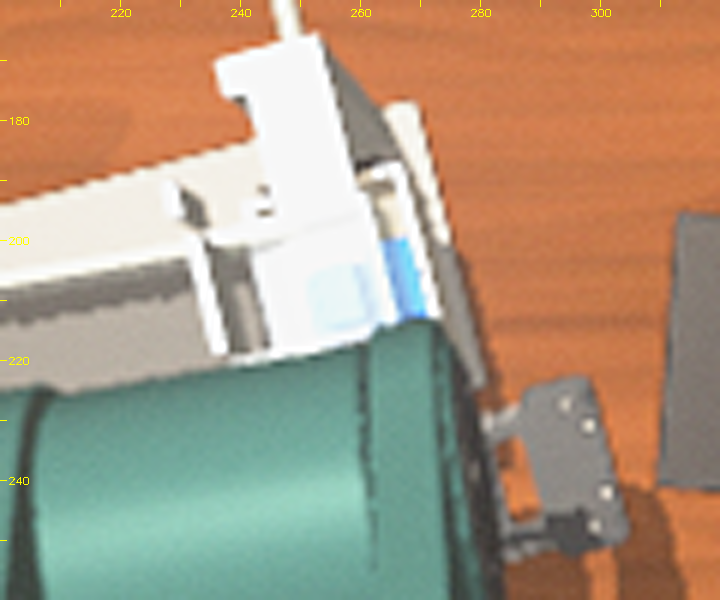

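Emit:
move_arm --motion '[{"travel": [0,0,2],"delta_rot": [0,0,0]},{"travel": [0,0,5],"delta_rot": [0,0,0]},{"travel": [1,0,9],"delta_rot": [0,0,0]},{"travel": [3,0,12],"delta_rot": [0,0,0]},{"travel": [8,0,12],"delta_rot": [0,0,0]},{"travel": [15,0,12],"delta_rot": [0,0,0]},{"travel": [23,0,12],"delta_rot": [0,0,0]},{"travel": [32,0,12],"delta_rot": [0,0,0]},{"travel": [41,0,12],"delta_rot": [0,0,0]},{"travel": [48,0,12],"delta_rot": [0,0,0]}]'

```text
time_s: 17.67
tcp_pos: [0.4134, 0.1317, 0.1045]
ee_rot: [-3.141, 0.001, -2.898]
wrist_force: [0.1, -0.3, -1.8]
grip_width: 0.0154
```

```bash
python3 - <<'E'
from h import *
s=arm.snapshot("scene");crop(s,280,100,410,210,6,"s11")
E
python3 g.py .4165 -.016 .105 3.3
```

```text
t 17.72 tcp [0.4115 0.1314 0.1043] rpy [-3.142e+00 -1.000e-03 -2.898e+00] F [-2.2 -0.5 -1.1] w 0.0158 q [ 0.15  0.32  2.02 -0.    0.81 -1.66]
[30.6, -144.3, -0.7] [-0.0, -0.001, 0.085]
```

View pics/s11.png

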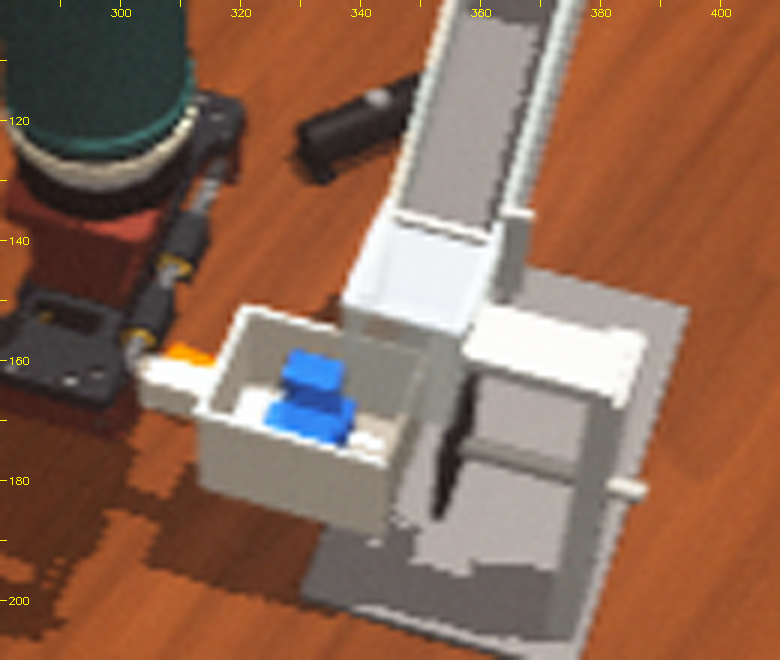

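```bash
python3 g.py .4368 -.0476 .0368 3.365
```

```text
t 17.72 tcp [0.4115 0.1314 0.1043] rpy [-3.142e+00 -1.000e-03 -2.898e+00] F [-2.2 -0.5 -1.1] w 0.0158 q [ 0.15  0.32  2.02 -0.    0.81 -1.66]
[18.5, -179.8, 67.5] [-0.0, -0.001, 0.02]
```

Emit:
move_arm --motion '[{"travel": [0,-5,0],"delta_rot": [0,0,0]},{"travel": [0,-15,0],"delta_rot": [0,0,0]},{"travel": [0,-30,0],"delta_rot": [0,0,0]},{"travel": [0,-48,0],"delta_rot": [0,0,0]},{"travel": [2,-68,0],"delta_rot": [0,0,0]},{"travel": [5,-88,0],"delta_rot": [0,0,0]},{"travel": [8,-108,0],"delta_rot": [0,0,0.01]},{"travel": [12,-128,0],"delta_rot": [0,0,0.02]},{"travel": [15,-146,0],"delta_rot": [0,0,0.02]},{"travel": [18,-160,0],"delta_rot": [0,0,0.02]}]'

```text
time_s: 18.55
tcp_pos: [0.4363, -0.0303, 0.1044]
ee_rot: [-3.14, 0.002, -2.919]
wrist_force: [0.4, 1.0, -1.5]
grip_width: 0.0161
```

Emit:
move_arm --motion '[{"travel": [0,-8,0],"delta_rot": [0,0,0]},{"travel": [0,-13,0],"delta_rot": [0,0,0]},{"travel": [0,-13,0],"delta_rot": [0,0,0]},{"travel": [0,-13,0],"delta_rot": [0,0,0]},{"travel": [0,-13,0],"delta_rot": [0,0,0]}]'

```text
time_s: 18.97
tcp_pos: [0.4376, -0.0399, 0.1041]
ee_rot: [3.141, -0.0, -2.918]
wrist_force: [-0.8, 0.0, -1.9]
grip_width: 0.0154
```

```bash
python3 - <<'E'
from h import *
s=arm.snapshot("scene");crop(s,240,180,370,290,6,"s12")
t=arm.snapshot("top");crop(t,280,150,400,250,6,"t12")
E
python3 g.py .4368 -.0476 .0368 3.365
```

```text
t 19.07 tcp [ 0.4375 -0.0398  0.1041] rpy [ 3.141 -0.    -2.917] F [ 0.3  1.  -1.4] w 0.0159 q [-0.25  0.33  2.    0.    0.82 -2.04]
[2.4, -7.5, 67.3] [0.0, -0.0, 0.001]
```

View pics/s12.png

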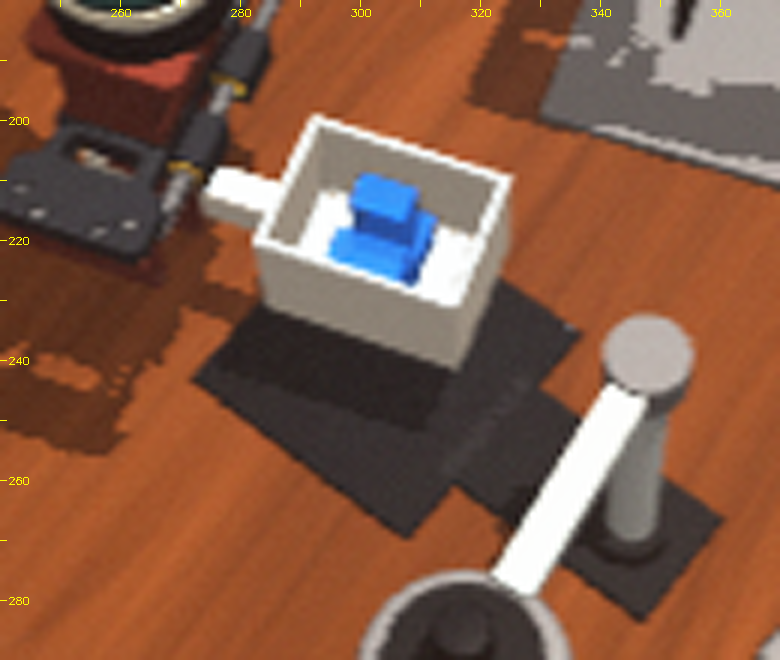

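View pics/t12.png

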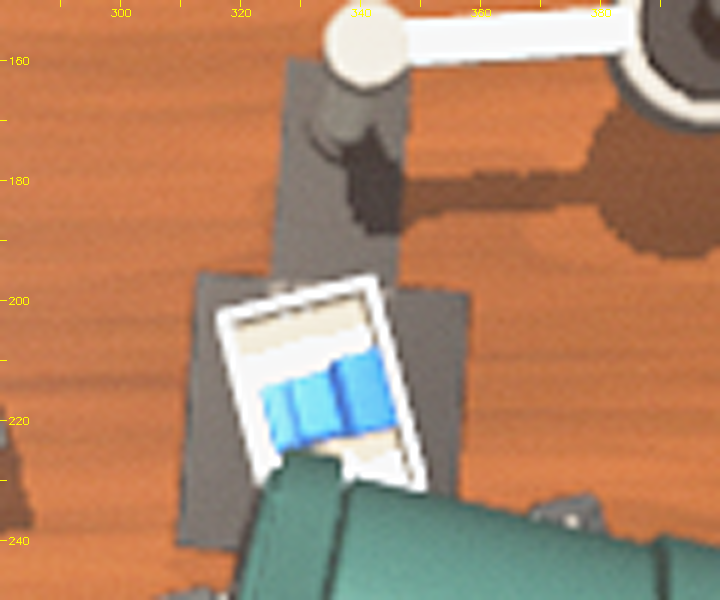

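Emit:
move_arm --motion '[{"travel": [1,-4,8],"delta_rot": [0,0,0]},{"travel": [2,-7,20],"delta_rot": [0,0,0]},{"travel": [2,-7.5,34],"delta_rot": [0,0,0]},{"travel": [2,-7.5,47],"delta_rot": [0,0,0]},{"travel": [2,-7.5,56],"delta_rot": [0,0,0]},{"travel": [2,-7.5,62],"delta_rot": [0,0,0]},{"travel": [2,-7.5,65],"delta_rot": [0,0,0]},{"travel": [2,-7.5,67],"delta_rot": [0,0,0]},{"travel": [2,-7.5,67],"delta_rot": [0,0,0]},{"travel": [2,-7.5,67],"delta_rot": [0,0,0]}]'

```text
time_s: 19.9
tcp_pos: [0.4377, -0.0483, 0.0374]
ee_rot: [-3.141, 0.0, -2.918]
wrist_force: [0.5, 0.1, -2.0]
grip_width: 0.0156
```

```bash
python3 - <<'E'
from h import *
s=arm.snapshot("scene");crop(s,240,180,370,290,6,"s13")
q=[(292.5,214.5),(323,224),(315.5,244.5),(284,234)]
E
python3 g.py .4368 -.0476 .0368 3.365
```

```text
t 19.95 tcp [ 0.4378 -0.0483  0.0376] rpy [-3.141e+00  1.000e-03 -2.918e+00] F [ 0.7  0.5 -1.4] w 0.0156 q [-0.27  0.45  2.05 -0.    0.63 -2.06]
[0.9, 0.9, 0.8] [-0.0, 0.001, -0.0]
```

View pics/s13.png

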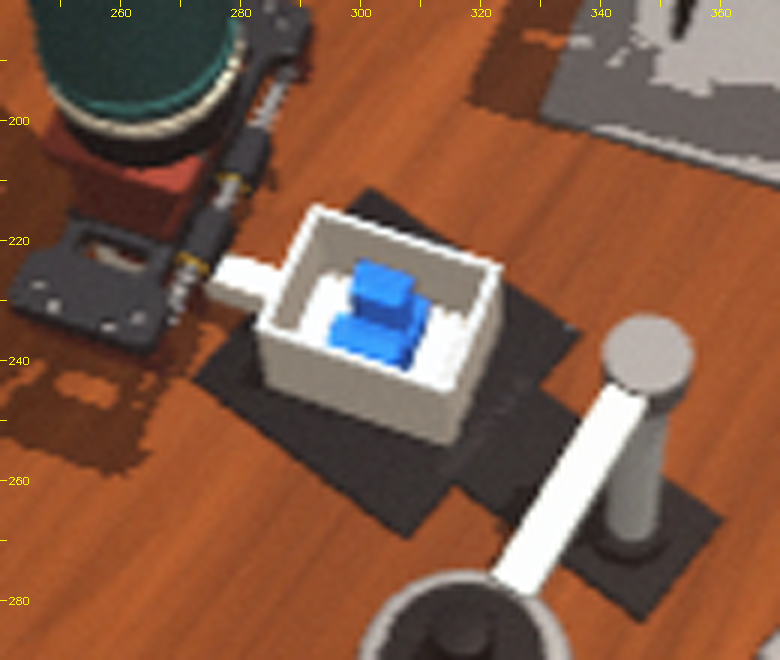

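Emit:
move_arm --motion '[{"travel": [0,0,1],"delta_rot": [0,0,0]},{"travel": [0,0,1.5],"delta_rot": [0,0,0]},{"travel": [0,0,1.5],"delta_rot": [0,0,0]},{"travel": [0,0,1.5],"delta_rot": [0,0,0]}]'

```text
time_s: 20.28
tcp_pos: [0.4378, -0.0483, 0.036]
ee_rot: [-3.141, 0.001, -2.918]
wrist_force: [-0.6, -0.6, 2.0]
grip_width: 0.0154
```

Emit:
move_arm --motion '[{"travel": [0,0,0],"delta_rot": [0,0,0]},{"travel": [0,0,0],"delta_rot": [0,0,0]},{"travel": [0,0,0],"delta_rot": [0,0,0]},{"travel": [0,0,0],"delta_rot": [0,0,0]},{"travel": [0,0,0],"delta_rot": [0,0,0]},{"travel": [0,0,0],"delta_rot": [0,0,0]}]' --gripper -1

```text
time_s: 20.78
tcp_pos: [0.4375, -0.0482, 0.0356]
ee_rot: [-3.142, -0.0, -2.918]
wrist_force: [0.6, -0.0, -0.4]
grip_width: 0.0523
```

Emit:
move_arm --motion '[{"travel": [0,0,-15],"delta_rot": [0,0,0]},{"travel": [0,0,-40],"delta_rot": [0,0,0]},{"travel": [0,0,-80],"delta_rot": [0,0,0]},{"travel": [0,0,-120],"delta_rot": [0,0,0]},{"travel": [0,0,-160],"delta_rot": [0,0,0]},{"travel": [0,0,-200],"delta_rot": [0,0,0]},{"travel": [0,0,-235],"delta_rot": [0,0,0]},{"travel": [0,0,-250],"delta_rot": [0,0,0]}]'

```text
time_s: 21.45
tcp_pos: [0.4393, -0.0486, 0.2906]
ee_rot: [-3.138, 0.006, -2.918]
wrist_force: [0.3, -0.7, 0.2]
grip_width: 0.0878
```

```bash
python3 - <<'E'
from h import *
s=arm.snapshot("scene");crop(s,240,180,370,290,6,"s14")
t=arm.snapshot("top");crop(t,280,150,400,250,6,"t14")
import pickle;pickle.dump((t,s),open("p2.pkl","wb"))
E
python3 g.py .675 -.1765 .28 3.365
```

```text
t 21.55 tcp [ 0.4394 -0.0487  0.2888] rpy [-3.138  0.006 -2.918] F [ 0.  -0.  -0.9] w 0.0879 q [-0.27  0.08  1.77 -0.    1.29 -2.06]
[-201.4, -176.8, 10.7] [-0.003, 0.006, -0.0]
```

View pics/s14.png

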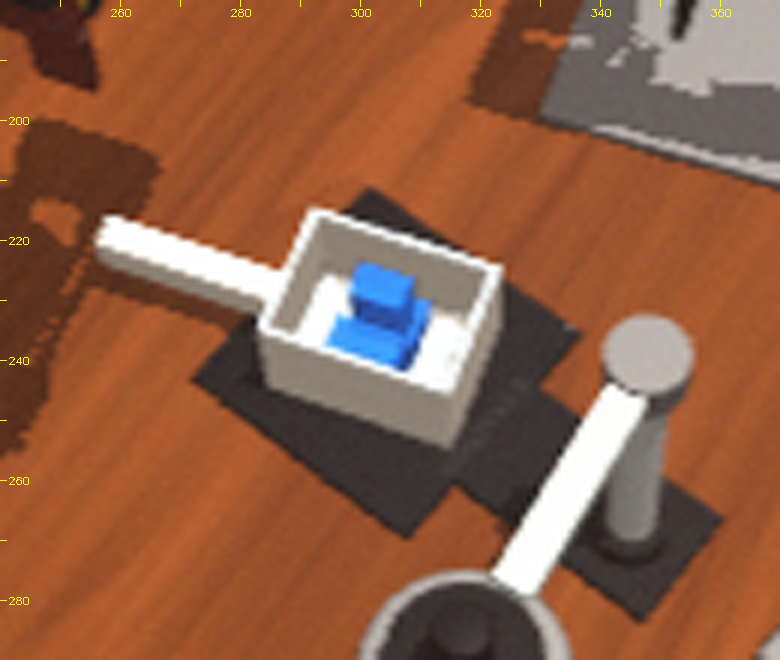

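View pics/t14.png

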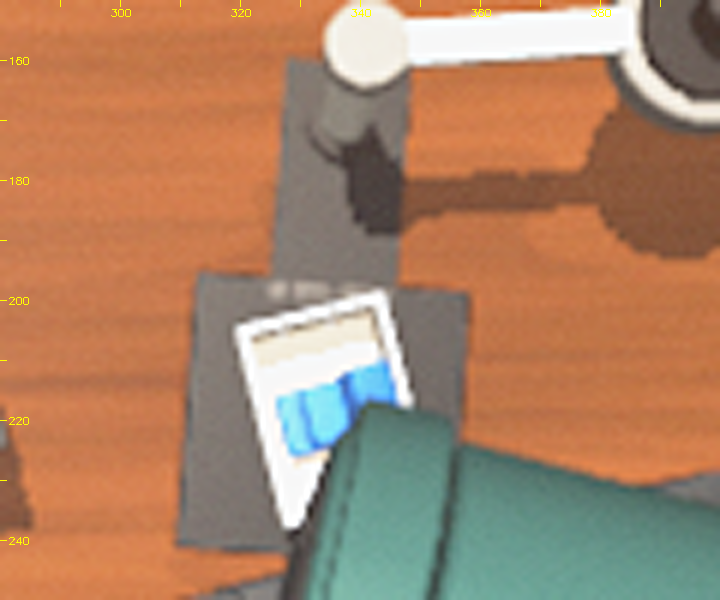

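Emit:
move_arm --motion '[{"travel": [-20,-18,5],"delta_rot": [0,0,0]},{"travel": [-45,-40,10],"delta_rot": [0,0,0]},{"travel": [-70,-62,10],"delta_rot": [0,0,0]},{"travel": [-95,-84,10],"delta_rot": [0,0,0]},{"travel": [-120,-106,10],"delta_rot": [0,0,0]},{"travel": [-145,-128,10],"delta_rot": [0,0,0]},{"travel": [-170,-150,10],"delta_rot": [0,0,0]},{"travel": [-190,-167,10],"delta_rot": [0,0,0]},{"travel": [-201,-177,10],"delta_rot": [0,0,0]},{"travel": [-201,-177,10],"delta_rot": [0,0,0]}]'

```text
time_s: 22.38
tcp_pos: [0.6741, -0.1778, 0.272]
ee_rot: [3.141, -0.002, -2.919]
wrist_force: [0.2, 0.6, -0.1]
grip_width: 0.0877
```

```bash
python3 - <<'E'
from h import *
s=arm.snapshot("wrist");cv2.imwrite("pics/w3.png",s["image"][:,:,::-1])
from h import *
import pickle
t,s=pickle.load(open("p2.pkl","rb"))
q=[at(s,*c,.066)[:2] for c in [(292.5,214.5),(323,224),(315.5,244.5),(284,234)]];print(np.mean(q,0))
E
python3 g.py .675 -.1768 .206 3.365
```

```text
[ 0.52915 -0.0255 ]
t 22.43 tcp [ 0.6724 -0.1767  0.2723] rpy [ 3.139e+00 -3.000e-03 -2.919e+00] F [-1.2  0.1  0.1] w 0.0874 q [-0.36  0.48  1.24 -0.    1.43 -2.15]
[-2.7, -0.8, 66.3] [0.002, -0.003, -0.001]
```

View pics/w3.png

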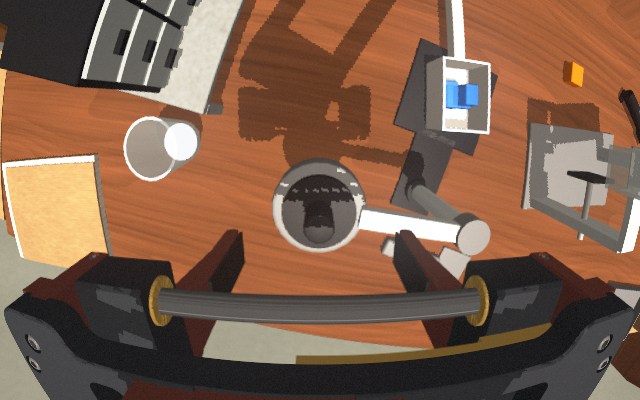

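Emit:
move_arm --motion '[{"travel": [-2,0,15],"delta_rot": [0,0,0]},{"travel": [-2,0,30],"delta_rot": [0,0,0]},{"travel": [-2,0,45],"delta_rot": [0,0,0]},{"travel": [-2,0,57],"delta_rot": [0,0,0]},{"travel": [-2,0,64],"delta_rot": [0,0,0]},{"travel": [-2,0,65],"delta_rot": [0,0,0]},{"travel": [-2,0,65],"delta_rot": [0,0,0]}]'

```text
time_s: 23.02
tcp_pos: [0.6739, -0.1755, 0.2102]
ee_rot: [3.141, -0.001, -2.918]
wrist_force: [0.6, -0.1, 0.4]
grip_width: 0.0879
```

Emit:
move_arm --motion '[{"travel": [0,0,0],"delta_rot": [0,0,0]},{"travel": [0,0,0],"delta_rot": [0,0,0]},{"travel": [0,0,0],"delta_rot": [0,0,0]},{"travel": [0,0,0],"delta_rot": [0,0,0]},{"travel": [0,0,0],"delta_rot": [0,0,0]},{"travel": [0,0,0],"delta_rot": [0,0,0]},{"travel": [0,0,0],"delta_rot": [0,0,0]},{"travel": [0,0,0],"delta_rot": [0,0,0]},{"travel": [0,0,0],"delta_rot": [0,0,0]},{"travel": [0,0,0],"delta_rot": [0,0,0]}]' --gripper 1 --squeeze 6

```text
time_s: 23.85
tcp_pos: [0.6746, -0.1759, 0.2106]
ee_rot: [-3.141, -0.0, -2.918]
wrist_force: [0.9, -4.6, 1.2]
grip_width: 0.0247
```

Emit:
move_arm --motion '[{"travel": [0,0,0],"delta_rot": [0,0,0]},{"travel": [0,0,0],"delta_rot": [0,0,0]},{"travel": [0,0,0],"delta_rot": [0,0,0]},{"travel": [0,0,0],"delta_rot": [0,0,0]},{"travel": [0,0,0],"delta_rot": [0,0,0]}]'

```text
time_s: 24.27
tcp_pos: [0.6748, -0.1773, 0.2107]
ee_rot: [-3.139, -0.0, -2.919]
wrist_force: [0.2, -5.5, -1.3]
grip_width: 0.0219
```

```bash
python3 - <<'E'
import numpy as np
from rig import arm
from scipy.spatial.transform import Rotation as R
s=arm.read_state();R0=R.from_euler('xyz',s["ee_rot"]);p=s["tcp_pos"];print(p,s["grip_width"],s["wrist_force"].round(1))
h=np.array([.6675,-.037]);v=p[:2]-h;r=np.hypot(*v);a0=np.arctan2(v[1],v[0]);print("r",r)
print("head", p)
for k in range(1,21):
    a=a0-1.70*k/20; q=np.r_[h+.1395*np.array([np.cos(a),np.sin(a)]),p[2]]
    print(k,q[:2].round(3),(R0.inv().apply(q-p)*1000).round(0)[:2].tolist())
E
```

```text
[ 0.67481499 -0.17733131  0.21066883] 0.021922961384681888 [ 0.2 -5.5 -1.3]
r 0.1405218327210146
head [ 0.67481499 -0.17733131  0.21066883]
1 [ 0.663 -0.176] [11.0, 4.0]
2 [ 0.651 -0.176] [23.0, 7.0]
3 [ 0.639 -0.174] [34.0, 11.0]
4 [ 0.628 -0.171] [44.0, 17.0]
5 [ 0.617 -0.167] [54.0, 23.0]
6 [ 0.606 -0.162] [64.0, 30.0]
7 [ 0.595 -0.156] [73.0, 38.0]
8 [ 0.586 -0.15 ] [81.0, 46.0]
9 [ 0.576 -0.143] [88.0, 56.0]
10 [ 0.568 -0.134] [95.0, 66.0]
11 [ 0.56  -0.126] [101.0, 76.0]
12 [ 0.553 -0.116] [106.0, 87.0]
13 [ 0.546 -0.106] [110.0, 98.0]
14 [ 0.541 -0.096] [113.0, 109.0]
15 [ 0.536 -0.085] [115.0, 121.0]
16 [ 0.533 -0.073] [116.0, 133.0]
17 [ 0.53  -0.062] [115.0, 145.0]
18 [ 0.529 -0.05 ] [114.0, 157.0]
19 [ 0.528 -0.038] [112.0, 168.0]
20 [ 0.528 -0.026] [109.0, 180.0]
```

Emit:
move_arm --motion '[{"travel": [11,4,0],"delta_rot": [0,0,0]},{"travel": [23,7,0],"delta_rot": [0,0,0]},{"travel": [34,11,0],"delta_rot": [0,0,0]},{"travel": [44,17,0],"delta_rot": [0,0,0]},{"travel": [54,23,0],"delta_rot": [0,0,0]},{"travel": [64,30,0],"delta_rot": [0,0,0]},{"travel": [73,38,0],"delta_rot": [0,0,0]},{"travel": [81,46,0],"delta_rot": [0,0,0]},{"travel": [88,56,0],"delta_rot": [0,0,0]},{"travel": [95,66,0],"delta_rot": [0,0,0]}]'

```text
time_s: 25.1
tcp_pos: [0.5654, -0.1342, 0.2106]
ee_rot: [-3.14, -0.003, -2.919]
wrist_force: [-2.5, -4.1, -0.3]
grip_width: 0.0215
```

```bash
python3 g.py .528 -.026 .21 3.365
```

```text
t 25.1 tcp [ 0.5654 -0.1342  0.2106] rpy [-3.140e+00 -3.000e-03 -2.919e+00] F [-2.5 -4.1 -0.3] w 0.0215 q [-0.35  0.36  1.59 -0.    1.19 -2.14]
[12.6, 113.8, 0.4] [-0.002, -0.003, -0.001]
```

Emit:
move_arm --motion '[{"travel": [6,10,0],"delta_rot": [0,0,0]},{"travel": [11,21,0],"delta_rot": [0,0,0]},{"travel": [15,32,0],"delta_rot": [0,0,0]},{"travel": [18,43,0],"delta_rot": [0,0,0]},{"travel": [20,55,0],"delta_rot": [0,0,0]},{"travel": [21,67,0],"delta_rot": [0,0,0]},{"travel": [20,79,0],"delta_rot": [0,0,0]},{"travel": [19,91,0],"delta_rot": [0,0,0]},{"travel": [17,102,0],"delta_rot": [0,0,0]},{"travel": [14,113,0],"delta_rot": [0,0,0]}]'

```text
time_s: 25.93
tcp_pos: [0.5286, -0.024, 0.2107]
ee_rot: [3.141, -0.0, -2.918]
wrist_force: [-1.8, -2.1, -1.7]
grip_width: 0.0218
```

Emit:
move_arm --motion '[{"travel": [0,0,0],"delta_rot": [0,0,0]},{"travel": [0,0,0],"delta_rot": [0,0,0]},{"travel": [0,0,0],"delta_rot": [0,0,0]},{"travel": [0,0,0],"delta_rot": [0,0,0]}]'

```text
time_s: 26.27
tcp_pos: [0.5286, -0.0254, 0.2106]
ee_rot: [3.141, -0.0, -2.918]
wrist_force: [-2.1, 1.8, 0.9]
grip_width: 0.0221
```

```bash
python3 - <<'E'
from h import *
s=arm.snapshot("scene");crop(s,240,180,370,290,6,"s15")
E
python3 g.py .528 -.026 .21 3.365
```

```text
t 26.32 tcp [ 0.5286 -0.0256  0.2107] rpy [ 3.141 -0.    -2.919] F [-2.2  2.4  0.9] w 0.0221 q [-0.18  0.29  1.7   0.    1.15 -1.97]
[0.6, -0.3, 0.7] [0.0, -0.0, -0.0]
```

View pics/s15.png

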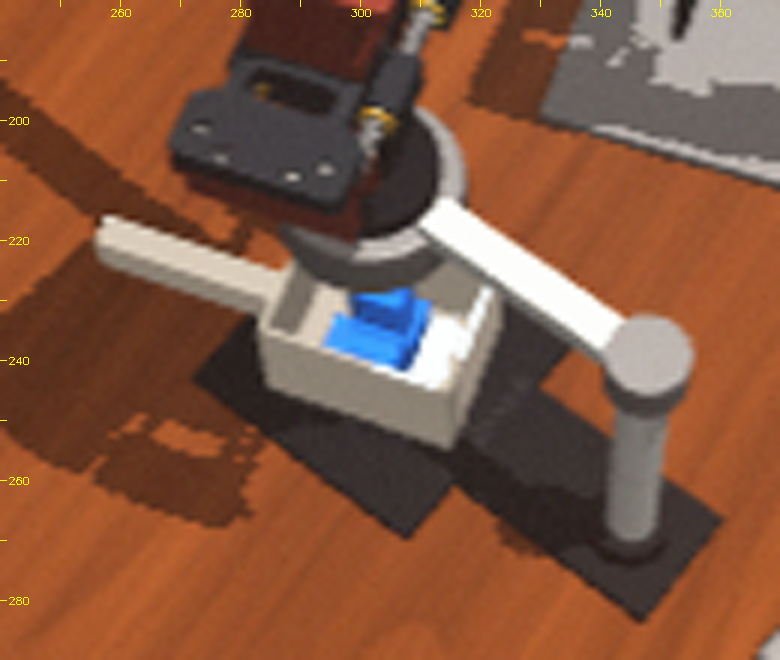

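Lamp head is over the dish. Release, rise and check.

Emit:
move_arm --motion '[{"travel": [0,0,0],"delta_rot": [0,0,0]},{"travel": [0,0,0],"delta_rot": [0,0,0]},{"travel": [0,0,0],"delta_rot": [0,0,0]},{"travel": [0,0,0],"delta_rot": [0,0,0]},{"travel": [0,0,0],"delta_rot": [0,0,0]},{"travel": [0,0,0],"delta_rot": [0,0,0]},{"travel": [0,0,0],"delta_rot": [0,0,0]},{"travel": [0,0,0],"delta_rot": [0,0,0]}]' --gripper -1

```text
time_s: 26.98
tcp_pos: [0.5287, -0.0255, 0.2107]
ee_rot: [-3.141, -0.0, -2.918]
wrist_force: [0.4, -1.3, 0.1]
grip_width: 0.0716
```

Emit:
move_arm --motion '[{"travel": [0,0,-15],"delta_rot": [0,0,0]},{"travel": [0,0,-45],"delta_rot": [0,0,0]},{"travel": [0,0,-80],"delta_rot": [0,0,0]},{"travel": [30,0,-100],"delta_rot": [0,0,0]},{"travel": [65,0,-110],"delta_rot": [0,0,0]},{"travel": [95,0,-110],"delta_rot": [0,0,0]},{"travel": [110,-20,-110],"delta_rot": [0,0,0]},{"travel": [110,-55,-110],"delta_rot": [0,0,0]},{"travel": [110,-90,-110],"delta_rot": [0,0,0]},{"travel": [110,-110,-110],"delta_rot": [0,0,0]}]'

```text
time_s: 27.82
tcp_pos: [0.4462, -0.1599, 0.3212]
ee_rot: [-3.139, 0.001, -2.919]
wrist_force: [0.8, -0.5, 0.1]
grip_width: 0.088
```

```bash
python3 - <<'E'
from h import *
s=arm.snapshot("scene");crop(s,240,180,370,290,6,"s16")
t=arm.snapshot("top");cv2.imwrite("pics/t16.png",t["image"][:,:,::-1])
import pickle;pickle.dump((t,s),open("p3.pkl","wb"))
E
python3 g.py .528 -.026 .21 3.365
```

```text
t 27.92 tcp [ 0.4465 -0.1599  0.3208] rpy [-3.14   0.    -2.922] F [-0.8  0.4 -0.5] w 0.0876 q [-0.49  0.1   1.65 -0.    1.38 -2.28]
[-108.7, 113.1, 110.7] [-0.002, 0.0, -0.003]
```

View pics/s16.png

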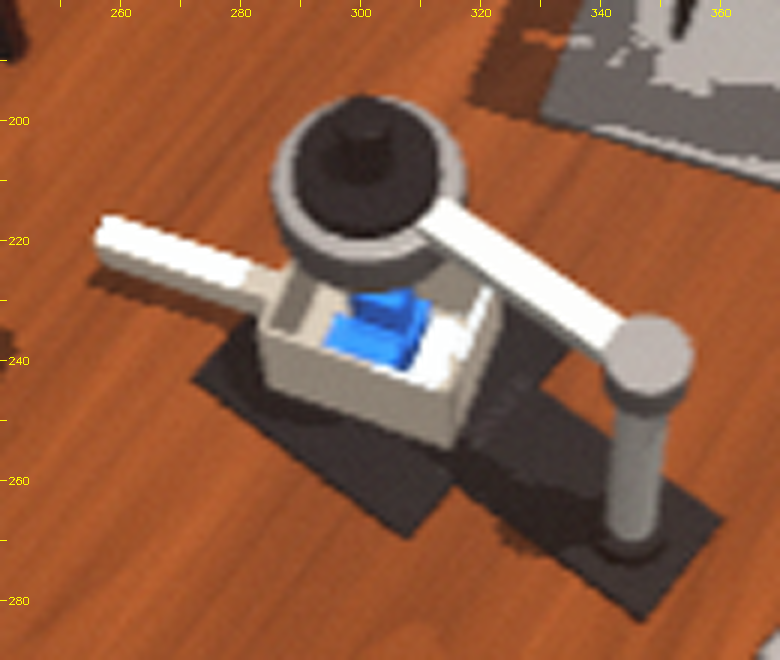

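View pics/t16.png

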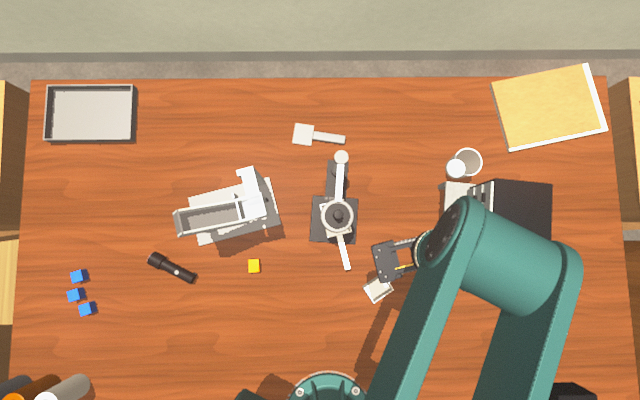

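```bash
python3 - <<'E'
from h import *
import pickle
t,s=pickle.load(open("p3.pkl","rb"))
print("head",at(t,337.5,215.5,.172),at(s,301.5,210,.172))
arm.job_done();print("done")
E
```

```text
head [ 0.5281 -0.0266  0.172 ] [ 0.5299 -0.0278  0.172 ]
the job is handed in; nothing more can be done
done
```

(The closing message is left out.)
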